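# Load the hardness tester's specimen holder

### The job

Lift the green dust cover off the specimen holder and hang it over the middle of the bar. Then return the brass reference piece to its wooden nest and set every red specimen fully down into a holder pocket of its own, polished face up; only when all are in, throw the holder's yellow clamp lever fully over. Leave the other things on the bench where they are.

Things in the scene. Friction and masses are not known exactly. Their poses are not given: they have to be found in the camera images.
- holder_hole0 (a point): centre of the mouth of pocket 0 of the specimen holder, a fixed aluminium plate 130 (x) x 150 (y) x 25 mm high on the bench with six round pockets; this one lies at x=-31, y=-48 mm from the plate's centre, on its top face (25 mm above the bench). Pocket 32.5 mm across, 8 mm deep, flat floor. Site axes are the plate's, z up
- holder_hole1 (a point): centre of the mouth of pocket 1 of the specimen holder, a fixed aluminium plate 130 (x) x 150 (y) x 25 mm high on the bench with six round pockets; this one lies at x=-31, y=0 mm from the plate's centre, on its top face (25 mm above the bench). Pocket 32.5 mm across, 8 mm deep, flat floor. Site axes are the plate's, z up
- holder_hole2 (a point): centre of the mouth of pocket 2 of the specimen holder, a fixed aluminium plate 130 (x) x 150 (y) x 25 mm high on the bench with six round pockets; this one lies at x=-31, y=48 mm from the plate's centre, on its top face (25 mm above the bench). Pocket 32.5 mm across, 8 mm deep, flat floor. Site axes are the plate's, z up
- holder_hole3 (a point): centre of the mouth of pocket 3 of the specimen holder, a fixed aluminium plate 130 (x) x 150 (y) x 25 mm high on the bench with six round pockets; this one lies at x=+31, y=-48 mm from the plate's centre, on its top face (25 mm above the bench). Pocket 32.5 mm across, 8 mm deep, flat floor. Site axes are the plate's, z up
- holder_hole4 (a point): centre of the mouth of pocket 4 of the specimen holder, a fixed aluminium plate 130 (x) x 150 (y) x 25 mm high on the bench with six round pockets; this one lies at x=+31, y=0 mm from the plate's centre, on its top face (25 mm above the bench). Pocket 32.5 mm across, 8 mm deep, flat floor. Site axes are the plate's, z up
- holder_hole5 (a point): centre of the mouth of pocket 5 of the specimen holder, a fixed aluminium plate 130 (x) x 150 (y) x 25 mm high on the bench with six round pockets; this one lies at x=+31, y=48 mm from the plate's centre, on its top face (25 mm above the bench). Pocket 32.5 mm across, 8 mm deep, flat floor. Site axes are the plate's, z up
- clamp (a joint): clamp lever of the holder, in rad: 0 open, leaning to the holder's -x; 1.0 fully closed, leaning to the holder's +x; it stays where it is left and moves with under 2 N at the knob
- clamp_tip (a point): centre of the clamp lever's yellow ball knob (26 mm across, on a 10 mm rod). The lever is 65 mm long and turns about a level axis along the holder's y, 22 mm above the bench at x=0, y=-105 mm from the holder plate's centre, on a grey block 70 (x) x 50 (y) x 25 mm
- nest_hole0 (a point): centre of the mouth of the pocket (32.5 mm across, 8 mm deep) in the middle of the top face of the nest: a fixed pale wooden block 70 x 70 x 22 mm high, storage of the brass reference. Site axes along the block's edges
- rail_mid (a point): middle of the bar's axis, y along the bar, z up: a fixed steel stand with a level round bar 14 mm in diameter, 300 mm long between two posts, its axis 140 mm above the bench
- cover: dark green rigid house-shaped dust cover, open below and at both ends: 122 (x) x 140 (y) mm, upright 30 mm walls, two roof slopes meeting in a ridge along its y; 3 mm thick, 150 g. It starts over the pockets, standing on the plate's top. Origin at the centre of its lower edges' plane, z up; a white grip fin 12 (x) x 80 (y) mm on the ridge reaches z=105 mm, 28 mm clear of the roof
- cover_apex (a point): inside of the roof ridge of the cover, middle of its length, 73 mm above the wall edges: this rests on the bar when the cover is hung
- ref: brass reference piece: plain disc 30 mm in diameter, 20 mm tall, 40 g; origin at the centre of its underside, z up. It starts in a holder pocket, 12 mm standing out
- mount1: red mounted specimen (some may be absent): disc 30 mm in diameter, 20 mm tall, 40 g, with a polished steel patch in its top face; origin at the centre of its underside, z towards the polished face
- mount2: red mounted specimen (some may be absent): disc 30 mm in diameter, 20 mm tall, 40 g, with a polished steel patch in its top face; origin at the centre of its underside, z towards the polished face
- mount3: red mounted specimen (some may be absent): disc 30 mm in diameter, 20 mm tall, 40 g, with a polished steel patch in its top face; origin at the centre of its underside, z towards the polished face
- mount4: red mounted specimen (some may be absent): disc 30 mm in diameter, 20 mm tall, 40 g, with a polished steel patch in its top face; origin at the centre of its underside, z towards the polished face
- mount5: red mounted specimen (some may be absent): disc 30 mm in diameter, 20 mm tall, 40 g, with a polished steel patch in its top face; origin at the centre of its underside, z towards the polished face
- test_block: bystander: steel hardness test block, disc 64 mm across, 16 mm high; origin at centre of underside
- driver: bystander: screwdriver with orange handle, 160 mm long, lying
- dropper: bystander: amber bottle 44 mm across, 85 mm tall; origin at centre of underside
- polish: bystander: white jar with blue lid, 64 mm across, 80 mm tall; origin at centre of underside
- envelope_box: bystander: cardboard box 90 x 60 x 40 mm; origin at centre of underside
- loupe: bystander: black standing loupe 44 mm across, 38 mm tall; origin at centre of underside
There are look-alikes about, which are no part of the job. Leave any blue look-alike of the mount4 alone. What is shaped like the mount5 but purple is not meant.

How it is judged:
By the outcome, as a careful person would: the job done as asked, in the order asked, and still so for the second after the job is handed in, with the robot touching nothing.
Of mount1, mount2, mount3, mount4, mount5 only 3 to 5 are there at a start; the rules pass over those that are not, and their reading is None.
At some moment in a run one of mount1, mount2, mount3, mount4, mount5 may be knocked a few centimetres aside while the robot is not near it.
It also fails if it takes over 208 s, if anything falls off the work surface, if the arm or the gripper's body presses on something with over 40 N, if the wrist force passes 120 N, or if a joint passes its speed limit or range.

### The arm

A 6-joint arm with a two-finger parallel gripper is mounted at the origin on the work surface. World frame = base frame: x ahead of the robot, y to its left, z up, the work surface at z = 0. Lengths are in m, angles in rad, forces in N, time in s.
With the tool pointing down it reaches from about 0.4 to 0.925 m from the base axis. Payload 12.5 kg.
Tool frame: the origin (TCP) lies midway between the tips of the shut fingers; the grasp point (between the pads) lies 19 mm behind it (manip.tcp_to_grasp is the distance from the TCP to the grasp point, in m); z points along the fingers, y is the direction in which the jaws open and shut (so a half turn about z gives the same grasp; the last joint's range is limited). The gripper opens to 95 mm and grips with 3 to 60 N. Pads are 20 mm wide; open, the fingers measure 119 mm over their backs; the gripper's body (75 mm by 180 mm) begins 59 mm behind the grasp point.
Start: joints at [1.163, 0.491, 1.559, -0, 1.092, -0.106], TCP at [0.186, 0.597, 0.215] pointing down, gripper open.
Joint ranges: [-3.1, 3.1], [-0.84, 2.19], [0.05, 2.79], [-1.13, 4.28], [0.06, 2.93], [-2.69, 2.69]. Speed limits (rad/s): [2.22, 2.22, 2.79, 3.14, 3.14, 3.14].

### API

Orientations are given as a unit quaternion [w, x, y, z].
In Python, from plant import manip gives the robot as it stands. The module is installed in compiled form; this text tells all that it offers.
- The arm moves only by the tool apply_moves, never from a script. Its arguments are lists of equal length, an entry for each row: "hand": the opening, from -1 (shut) to 1 (fully open); "offset": the shift along the world's x, y, z in mm, a list of three; "spin": the turn about the world's z in rad. A call has 1 to 10 rows; each row shifts and turns the commanded pose from where the row before left it; what a row does not reach is not made up. A row lasts 1/8 s, in which the tool goes at most 62.5 mm and 10.7 degrees, less where a joint would pass 70% of its speed; a pose out of reach is approached as far as the arm can. A call is refused whole if a number of a shift passes 62.5 or a number of a turn 0.188, either way. A call with a gripper value outside its range is refused whole. The fingers move at their own pace and stop on an object; the grip force is fixed at half the most. Time passes only in rows, so rows that do not move let the fingers close. It gives the time, the measured TCP pose, the force and the opening at its end, in the units of the state.
- manip.get_obs(): the state, without advancing time (a new reading comes with each control period).
- manip.capture(name): name is "side" or "top" or "wrist"; returns a dict with "image" (384x512x3 uint8, red, green, blue), "intrinsics" (3x3 intrinsics, pixels), "world_from_camera" (4x4, takes a point from camera to world coordinates). Camera axes: x right, y up, looking along -z (the intrinsics and any distortion apply to the point x, -y, -z); pixel columns grow to the right and rows downward; lengths in m; the calibration is good to about 2 mm. A picture is of the moment at which its call begins. There is no depth.
- manip.sign_off(): hands the job in, once; it reports no verdict.
The state is a dict: "clock": time; "joint_positions": joint angles; "joint_vel": joint speeds; "tau": joint torques, N m; "tool_pos": TCP position; "tool_rot": TCP orientation; "contact_force": force on the tool from outside, world axes, zero at the start; "wrist_torque": the same for the moment, N m; "grip_width": finger opening in m.
Only numpy, scipy, OpenCV 4.12 (cv2) and the standard library are available. Lean on these libraries where they do the work, as an engineer would, in place of code of your own. Each camera call takes 0.05 s, during which the arm holds its last target.

## Working session

There is one attempt and no reset: what is moved stays moved. The work goes in short steps, Python scripts to look and compute and a tool call to move; the robot and the scene stay as the last step left them, time stands still between calls to the robot, and variables do not carry over. Pictures are saved under pics/ and viewed, and the job is handed in when it is done.

Besides the shell and the picture viewer there is one more tool, called after "Request:" as name([rows], argument=value, ...), one row to a line, values as JSON. apply_moves: Moves the arm, as the interface text tells. Its arguments: {"type":"object","properties":{"hand":{"type":"array","items":{"type":"number"}},"offset":{"type":"array","items":{"type":"array","items":{"type":"number"}}},"spin":{"type":"array","items":{"type":"number"}}},"required":["hand","offset","spin"]}

```bash
mkdir -p pics && cat > h.py <<'E'
import numpy as np, cv2
from plant import manip
def cap(n,fn=None):
    d=manip.capture(n)
    if fn: cv2.imwrite('pics/'+fn+'.png',d['image'][:,:,::-1])
    np.savez('last_'+n+'.npz',**{k:np.array(v) for k,v in d.items()})
    return d
def load(n): return np.load('last_'+n+'.npz')
def ray(d,u,v):
    K=np.array(d['intrinsics']);T=np.array(d['world_from_camera'])
    p=np.linalg.inv(K)@[u,v,1]; r=T[:3,:3]@np.array([p[0],-p[1],-p[2]])
    return T[:3,3],r/np.linalg.norm(r)
def onz(d,u,v,z):
    o,r=ray(d,u,v); return o+r*(z-o[2])/r[2]
def proj(d,P):
    K=np.array(d['intrinsics']);T=np.array(d['world_from_camera'])
    q=np.linalg.inv(T)@np.append(P,1); q=K@np.array([q[0],-q[1],-q[2]]); return q[:2]/q[2]
E
python3 - <<'E'
from h import *
for n in('top','side','wrist'):
    d=cap(n,n+'0'); print(n,d.keys(),np.round(d['intrinsics'],1).tolist(),np.round(d['world_from_camera'],3).tolist())
print(manip.get_obs(),manip.tcp_to_grasp)
E
```

```text
top dict_keys(['image', 'intrinsics', 'world_from_camera']) [[399.3, 0.0, 252.7], [0.0, 399.3, 189.0], [0.0, 0.0, 1.0]] [[-0.03, 0.998, -0.055, 0.467], [-0.999, -0.031, -0.01, -0.04], [-0.012, 0.055, 0.998, 1.279], [0.0, 0.0, 0.0, 1.0]]
side dict_keys(['image', 'intrinsics', 'world_from_camera']) [[390.4, 0.0, 253.4], [0.0, 390.4, 189.9], [0.0, 0.0, 1.0]] [[0.698, 0.516, -0.497, -0.013], [-0.716, 0.495, -0.492, -0.544], [-0.008, 0.699, 0.715, 0.899], [0.0, 0.0, 0.0, 1.0]]
wrist dict_keys(['image', 'intrinsics', 'world_from_camera']) [[328.1, 0.0, 253.1], [0.0, 328.1, 192.2], [0.0, 0.0, 1.0]] [[0.299, -0.924, -0.239, 0.118], [0.954, 0.289, 0.077, 0.618], [-0.002, -0.251, 0.968, 0.384], [0.0, 0.0, 0.0, 1.0]]
{'clock': 0.15, 'joint_positions': array([ 1.16343372e+00,  4.91396578e-01,  1.55929759e+00,  1.11955383e-05,
        1.09167786e+00, -1.05602887e-01]), 'joint_vel': array([-6.85804601e-04, -4.55269062e-04, -1.16995762e-03, -8.58461100e-05,
       -1.10087307e-03, -8.47716335e-04]), 'tau': array([ 1.76200068e-03, -6.12897849e+01, -2.58279991e+01,  6.92451792e-02,
        4.73032147e-02, -5.40341421e-05]), 'tool_pos': array([0.1856622 , 0.59661394, 0.2142153 ]), 'tool_rot': array([-1.03659200e-04,  1.50310597e-01,  9.88638747e-01, -3.75677563e-04]), 'contact_force': array([-0.05142498, -0.1845705 ,  0.32834238]), 'wrist_torque': array([0.03267134, 0.01931547, 0.00791862]), 'grip_width': 0.09515120339993131} 0.0188
```

View pics/top0.png

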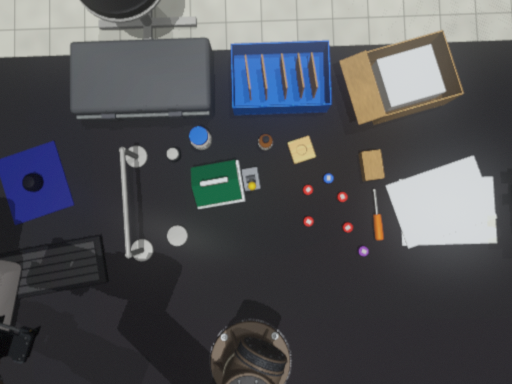

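View pics/side0.png

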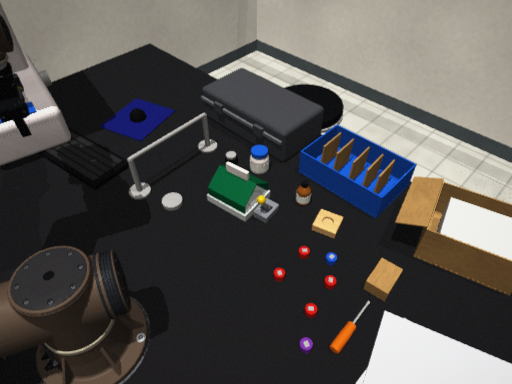

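View pics/wrist0.png

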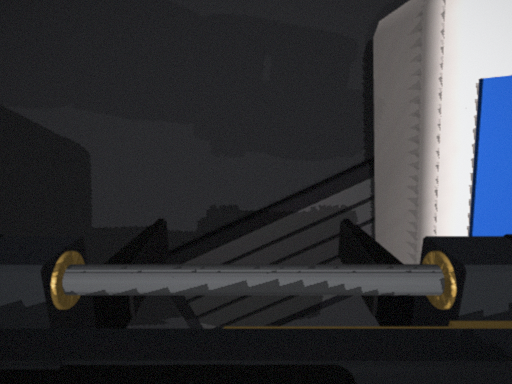

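```bash
python3 - <<'E'
from h import *
d=load('top');im=d['image'][:,:,::-1]
a=cv2.resize(im[125:265,110:250],None,fx=4,fy=4,interpolation=cv2.INTER_CUBIC)
b=cv2.resize(im[125:265,235:395],None,fx=4,fy=4,interpolation=cv2.INTER_CUBIC)
cv2.imwrite('pics/t0a.png',a);cv2.imwrite('pics/t0b.png',b)
d2=load('side');im=d2['image'][:,:,::-1]
cv2.imwrite('pics/s0a.png',cv2.resize(im[140:360,190:390],None,fx=2.7,fy=2.7,interpolation=cv2.INTER_CUBIC))
for n,(u,v),z in [('red',(308,189),.02),('red',(342,197),.02),('red',(308,221),.02),('red',(348,228),.02),('blue',(328,178),.02),('purp',(363,251),.02),('nest',(302,150),.022),('fin',(214,182),.13),('knob',(252,186),.06),('barA',(123,151),.14),('barB',(128,256),.14)]:
    print(n,np.round(onz(d,u,v,z),3))
E
```

```text
red [ 0.531 -0.201  0.02 ]
red [ 0.502 -0.307  0.02 ]
red [ 0.43  -0.197  0.02 ]
red [ 0.405 -0.322  0.02 ]
blue [ 0.564 -0.265  0.02 ]
purp [ 0.332 -0.365  0.02 ]
nest [ 0.655 -0.187  0.022]
fin [0.554 0.083 0.13 ]
knob [ 0.543 -0.025  0.06 ]
barA [0.651 0.343 0.14 ]
barB [0.35  0.332 0.14 ]
```

View pics/t0a.png

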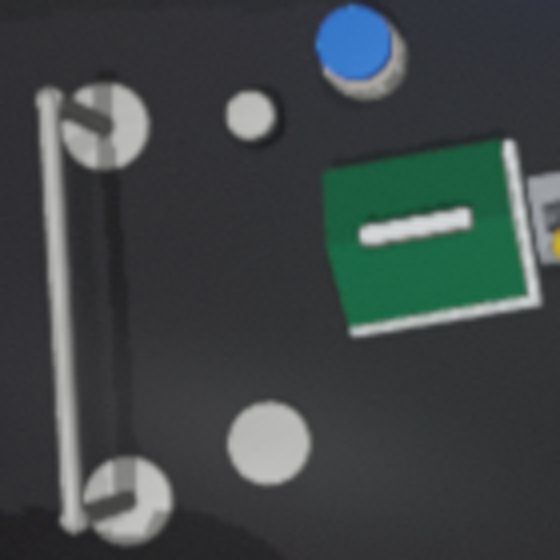

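View pics/t0b.png

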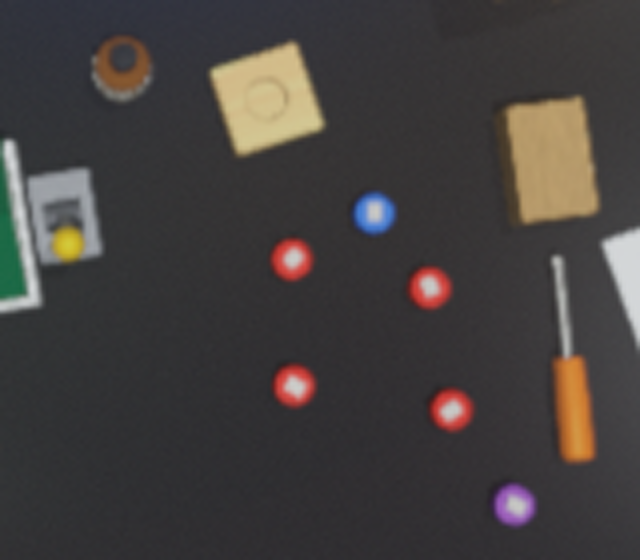

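View pics/s0a.png

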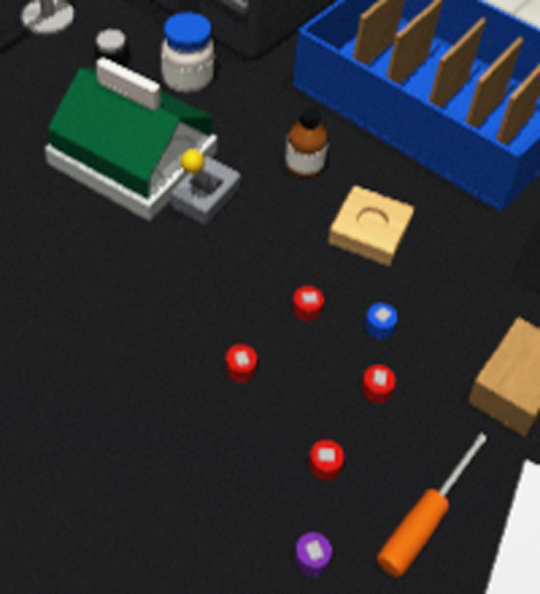

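Request:
apply_moves([
  [36,-50,10],
  [36,-50,10],
  [36,-50,10],
  [36,-50,10],
  [36,-50,10],
  [36,-50,10],
  [36,-50,10],
  [36,-50,10],
  [36,-50,10],
  [36,-50,10],
], hand=[1,1,1,1,1,1,1,1,1,1], spin=[-0.11,-0.11,-0.11,-0.11,-0.11,-0.11,-0.11,-0.11,-0.11,-0.11])

```text
clock: 1.4
tool_pos: [0.5466, 0.0949, 0.315]
tool_rot: [0.0, 0.646, 0.763, 0.0]
contact_force: [0.5, 0.8, -0.1]
grip_width: 0.0954
```

Request:
apply_moves([
  [0,0,0],
  [0,0,0],
], hand=[1,1], spin=[0,0])

```text
clock: 1.65
tool_pos: [0.5453, 0.0969, 0.3142]
tool_rot: [-0.0, 0.645, 0.764, -0.0]
contact_force: [0.3, -0.1, -0.3]
grip_width: 0.0952
```

```bash
python3 - <<'E'
from h import *
cap('wrist','w1'); cap('top','t1'); o=manip.get_obs(); print(o['tool_pos'],o['tool_rot'],o['clock'])
E
```

```text
[0.54500268 0.09774003 0.31446554] [-2.52721275e-04  6.44235496e-01  7.64827131e-01 -1.48095350e-04] 1.75
```

View pics/w1.png

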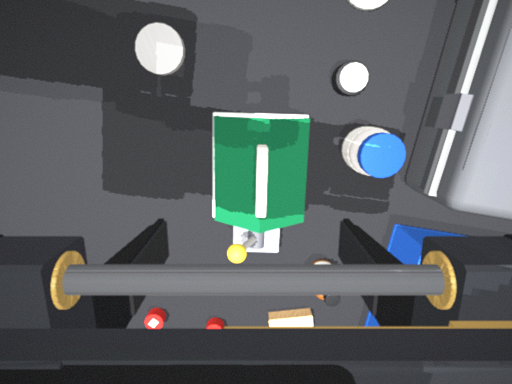

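```bash
python3 - <<'E'
from h import *
d=load('wrist');im=d['image'].astype(int)
m=((im.min(2)>170)).astype(np.uint8)
m2=np.zeros_like(m);m2[135:225,245:280]=m[135:225,245:280]
ys,xs=np.nonzero(m2);print(len(xs),xs.min(),xs.max(),ys.min(),ys.max())
r=cv2.minAreaRect(np.stack([xs,ys],1).astype(np.float32));print(r)
P=np.array([onz(d,u,v,.13) for u,v in cv2.boxPoints(r)]);print(P.round(4),P.mean(0))
# plate front corners
for n in('top','side'):
    d=cap(n,n+'1')
    print(n)
d=load('top')
for n,(u,v) in {'BA':(123,151),'BB':(128,256)}.items(): print(n,onz(d,u,v,.14))
E
```

```text
830 255 267 145 217
((261.261474609375, 181.01812744140625), (11.520544052124023, 72.1938247680664), 1.3639274835586548)
[[0.5549 0.0473 0.13  ]
 [0.543  0.1282 0.13  ]
 [0.5553 0.13   0.13  ]
 [0.5679 0.0492 0.13  ]] [0.55530165 0.08869831 0.13      ]
top
side
BA [0.65078133 0.34255384 0.14      ]
BB [0.34982901 0.33195381 0.14      ]
```

Request:
apply_moves([
  [5,-4,-50],
  [5,-4,-50],
  [0,0,-50],
  [0,0,-29],
  [0,0,-15],
  [0,0,-15],
  [0,0,0],
], hand=[1,1,1,1,1,1,1], spin=[-0.02,0,0,0,0,0,0])

```text
clock: 2.72
tool_pos: [0.5556, 0.089, 0.1054]
tool_rot: [-0.0, 0.652, 0.758, -0.0]
contact_force: [0.1, -0.0, -0.1]
grip_width: 0.0953
```

```bash
python3 - <<'E'
from h import *
cap('wrist','w2');d=cap('side','s2')
cv2.imwrite('pics/s2a.png',cv2.resize(d['image'][120:260,150:330,::-1],None,fx=4,fy=4))
E
```

```text
(no output)
```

View pics/w2.png

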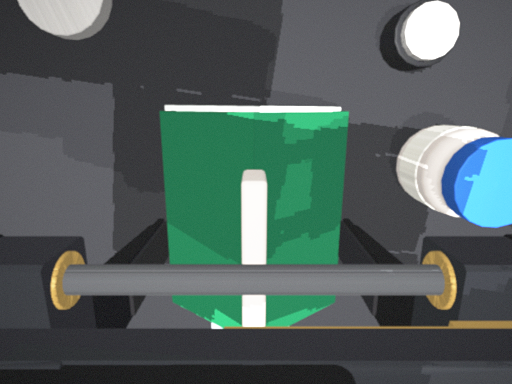

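View pics/s2a.png

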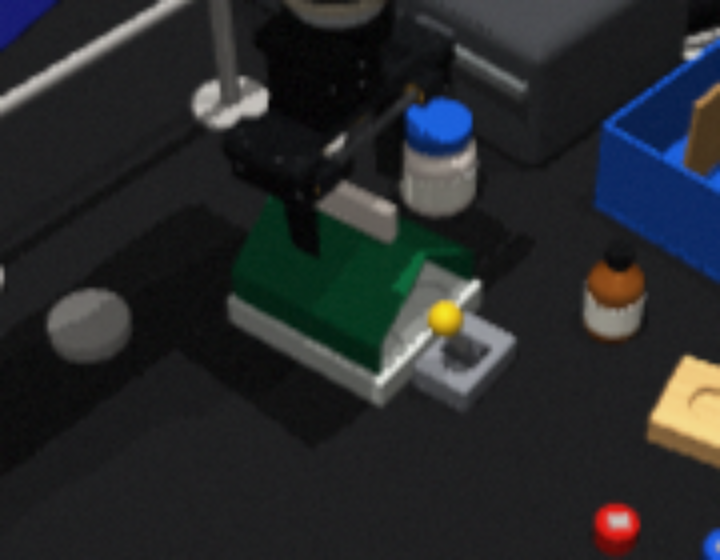

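Request:
apply_moves([
  [0,0,0],
  [0,0,0],
  [0,0,0],
  [0,0,0],
  [0,0,0],
  [0,0,0],
  [0,0,0],
  [0,0,0],
  [0,0,8],
  [0,0,12],
], hand=[-1,-1,-1,-1,-1,-1,-1,-1,-1,-1], spin=[0,0,0,0,0,0,0,0,0,0])

```text
clock: 4.08
tool_pos: [0.5556, 0.0888, 0.1261]
tool_rot: [-0.0, 0.653, 0.758, -0.0]
contact_force: [0.4, 0.6, -1.2]
grip_width: 0.0121
```

Request:
apply_moves([
  [0,0,30],
  [0,0,40],
  [0,0,40],
  [0,0,40],
  [0,0,15],
  [0,0,0],
], hand=[-1,-1,-1,-1,-1,-1], spin=[0,0,0,0,0,0])

```text
clock: 4.82
tool_pos: [0.5557, 0.0888, 0.2909]
tool_rot: [0.0, 0.653, 0.758, 0.0]
contact_force: [-0.2, 0.1, -2.8]
grip_width: 0.0118
```

```bash
python3 - <<'E'
from h import *
cap('wrist','w3');d=cap('side','s3');t=cap('top','t3')
cv2.imwrite('pics/s3a.png',cv2.resize(d['image'][100:260,110:330,::-1],None,fx=3.5,fy=3.5))
print(manip.get_obs()['contact_force'])
E
```

```text
[-0.73412921  0.08201899 -1.67429919]
```

View pics/w3.png

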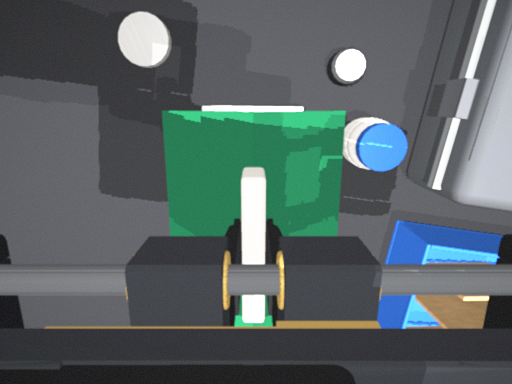

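View pics/s3a.png

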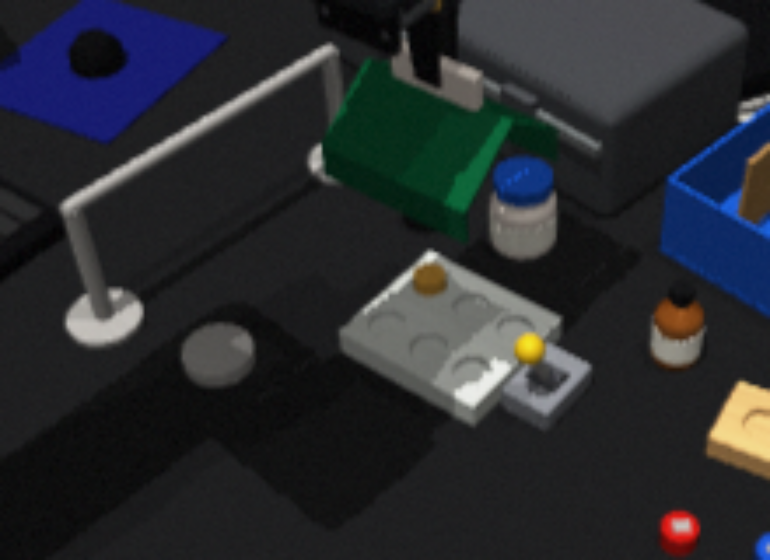

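```bash
python3 - <<'E'
from h import *
t=np.load('last_top.npz');s=np.load('last_side.npz')
t=dict(t);
im=t['image'].astype(int);m=(im.min(2)>100).astype(np.uint8)
m[:,:115]=0;m[:,136:]=0;m[:140]=0;m[270:]=0
# bar pixels per row
rows=[(y,np.nonzero(m[y])[0]) for y in range(145,262)]
pts=[(x.mean(),y) for y,x in rows if 0<len(x)<8]
pts=np.array(pts);print(pts[0],pts[-1],len(pts))
c=np.polyfit(pts[10:-10,1],pts[10:-10,0],1);
ys=[y for y,x in rows if len(x)];print(min(ys),max(ys))
for y in(min(ys),max(ys)+1): print(onz(t,np.polyval(c,y),y,.14))
cv2.imwrite('pics/b.png',cv2.resize(t['image'][135:275,100:180,::-1],None,fx=4,fy=4,interpolation=cv2.INTER_NEAREST))
cv2.imwrite('pics/bs.png',cv2.resize(s['image'][100:210,120:230,::-1],None,fx=5,fy=5,interpolation=cv2.INTER_NEAREST))
E
```

```text
[134. 146.] [135. 259.] 86
146 259
[0.66547593 0.34749602 0.14      ]
[0.33855357 0.33213815 0.14      ]
```

View pics/b.png

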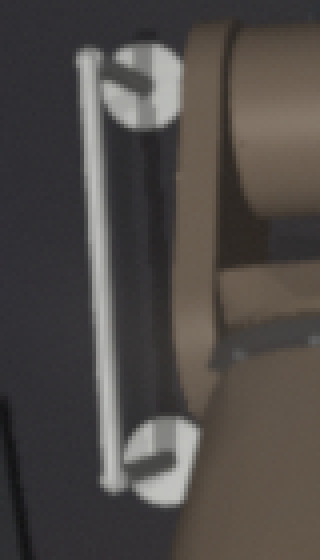

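View pics/bs.png

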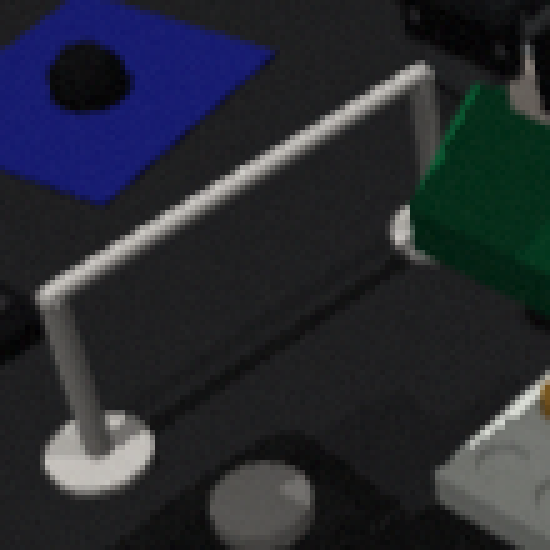

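```bash
python3 - <<'E'
from h import *
t=load('top');s=load('side')
for a in [(122,149.3),(128.3,255.5)]: print(onz(t,*a,.14))
for a in [(204.6,113.6),(129.2,159)]: print(onz(s,*a,.14))
E
```

```text
[0.65581198 0.34538886 0.14      ]
[0.35121484 0.33107998 0.14      ]
[0.65981362 0.34855757 0.14      ]
[0.35293465 0.33342769 0.14      ]
```

Request:
apply_moves([
  [-5,25,0],
  [-5,25,0],
  [-5,25,0],
  [-5,25,0],
  [-5,25,0],
  [-5,25,0],
  [-5,25,0],
  [-5,25,0],
  [-5,25,0],
  [-6,26,0],
], hand=[-1,-1,-1,-1,-1,-1,-1,-1,-1,-1], spin=[0.147,0.147,0.147,0.147,0.147,0.147,0.147,0.147,0.147,0.147])

```text
clock: 6.22
tool_pos: [0.5043, 0.3404, 0.289]
tool_rot: [-0.001, -0.026, 1.0, -0.001]
contact_force: [-0.2, 0.3, -2.4]
grip_width: 0.0117
```

Request:
apply_moves([
  [0,0,-10],
  [0,0,0],
  [0,0,0],
], hand=[-1,-1,-1], spin=[0,0,0])

```text
clock: 6.6
tool_pos: [0.505, 0.339, 0.2803]
tool_rot: [-0.0, -0.023, 1.0, -0.0]
contact_force: [-0.6, 0.7, -0.7]
grip_width: 0.0121
```

```bash
python3 - <<'E'
from h import *
cap('wrist','w4');d=cap('side','s4');t=cap('top','t4')
cv2.imwrite('pics/s4a.png',cv2.resize(d['image'][80:240,90:310,::-1],None,fx=3.5,fy=3.5))
cv2.imwrite('pics/t4a.png',cv2.resize(t['image'][120:280,90:270,::-1],None,fx=3.5,fy=3.5))
E
```

```text
(no output)
```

View pics/w4.png

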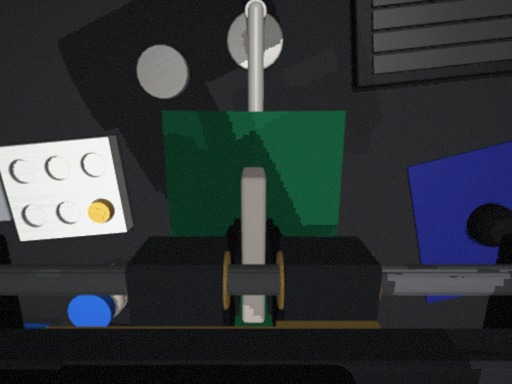

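View pics/s4a.png

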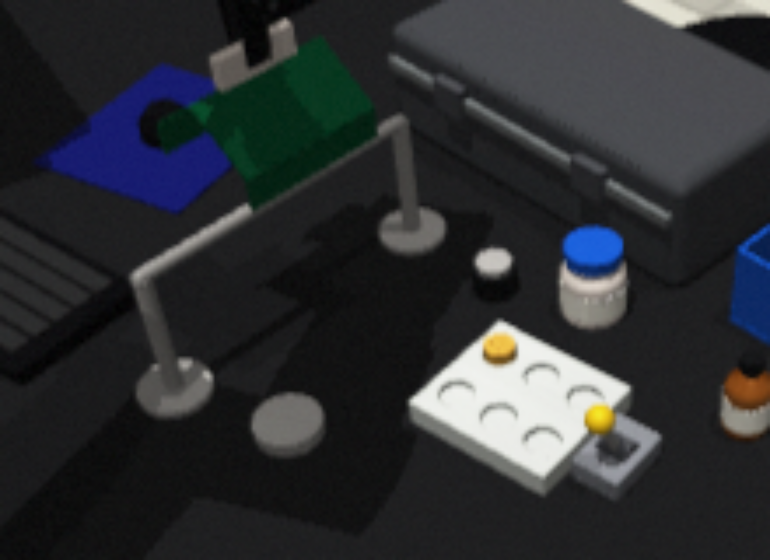

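View pics/t4a.png

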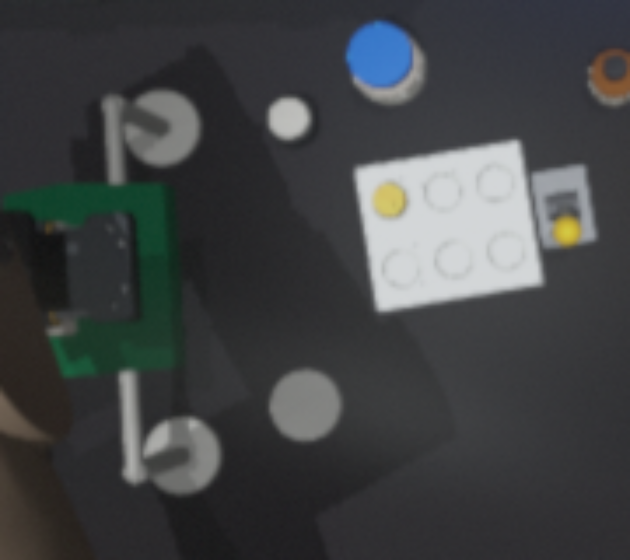

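Request:
apply_moves([
  [0,0,-30],
  [0,0,-30],
  [0,0,-30],
  [0,0,-20],
  [0,0,-8],
  [0,0,-2],
  [0,0,-2],
  [0,0,-2],
  [0,0,0],
  [0,0,0],
], hand=[-1,-1,-1,-1,-1,-1,-1,-1,-1,-1], spin=[0,0,0,0,0,0,0,0,0,0])

```text
clock: 8.0
tool_pos: [0.5059, 0.3409, 0.1622]
tool_rot: [0.003, -0.024, 1.0, 0.002]
contact_force: [-10.7, -1.2, 36.7]
grip_width: 0.0116
```

Request:
apply_moves([
  [0,0,5],
  [0,0,0],
  [0,0,0],
], hand=[-1,-1,-1], spin=[0,0,0])

```text
clock: 8.38
tool_pos: [0.5054, 0.3402, 0.1629]
tool_rot: [0.001, -0.024, 1.0, 0.001]
contact_force: [-1.6, -0.9, 8.8]
grip_width: 0.0117
```

```bash
python3 - <<'E'
from h import *
print(manip.get_obs()['contact_force'],manip.get_obs()['wrist_torque'])
cap('wrist','w5');d=cap('side','s5');t=cap('top','t5')
cv2.imwrite('pics/s5a.png',cv2.resize(d['image'][80:240,90:250,::-1],None,fx=3.7,fy=3.7))
cv2.imwrite('pics/t5a.png',cv2.resize(t['image'][120:280,90:270,::-1],None,fx=3.5,fy=3.5))
E
```

```text
[-1.57328011 -0.90842443  8.83428556] [0.33070107 0.22917569 0.12531147]
```

View pics/w5.png

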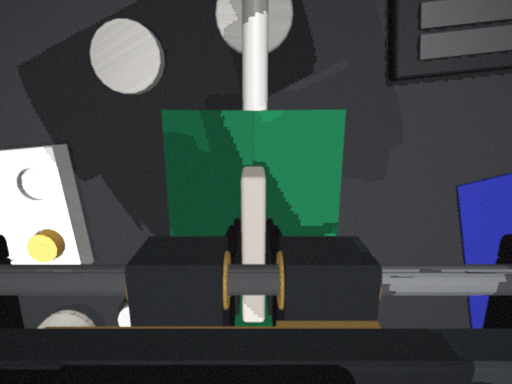

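View pics/s5a.png

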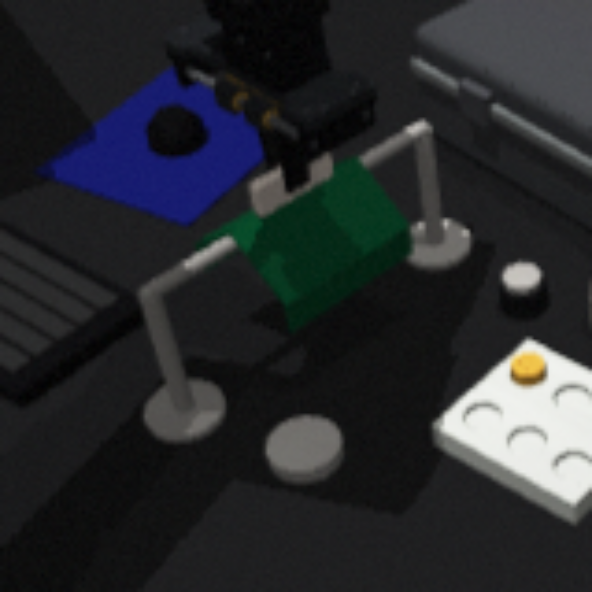

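View pics/t5a.png

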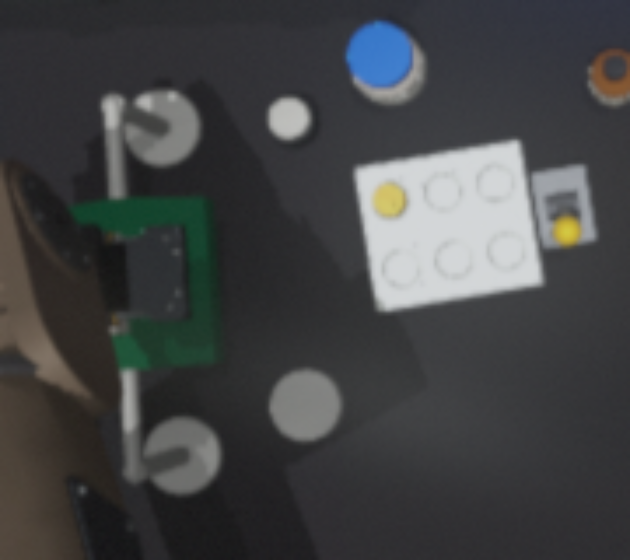

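Request:
apply_moves([
  [0,0,1],
  [0,0,0],
  [0,0,0],
  [0,0,0],
  [0,0,0],
  [0,0,0],
  [0,0,0],
], hand=[-1,-1,-0.7,-0.6,-0.5,-0.5,-0.5], spin=[0,0,0,0,0,0,0])

```text
clock: 9.4
tool_pos: [0.5047, 0.3397, 0.1626]
tool_rot: [-0.0, -0.024, 1.0, 0.0]
contact_force: [0.2, 0.5, -0.6]
grip_width: 0.0238
```

```bash
python3 - <<'E'
from h import *
print(manip.get_obs()['contact_force'],manip.get_obs()['wrist_torque'])
cap('wrist','w6');d=cap('side','s6')
cv2.imwrite('pics/s6a.png',cv2.resize(d['image'][80:240,90:250,::-1],None,fx=3.7,fy=3.7))
E
```

```text
[ 0.16630336  0.54165511 -0.61614474] [ 0.03866734 -0.03720253  0.04463316]
```

View pics/s6a.png

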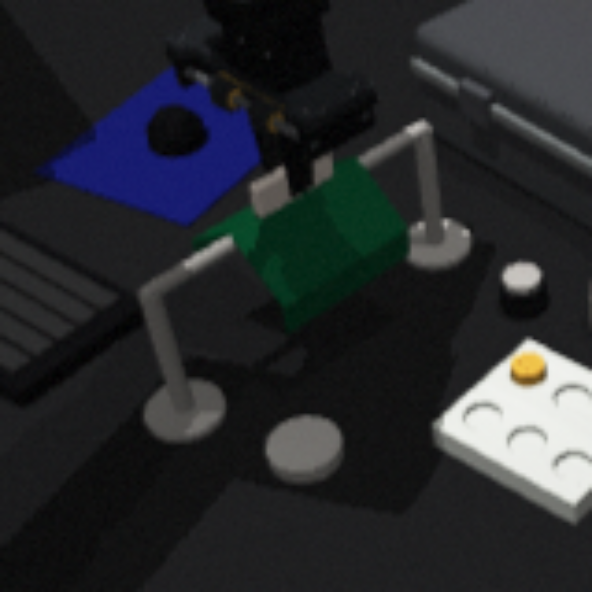

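View pics/w6.png

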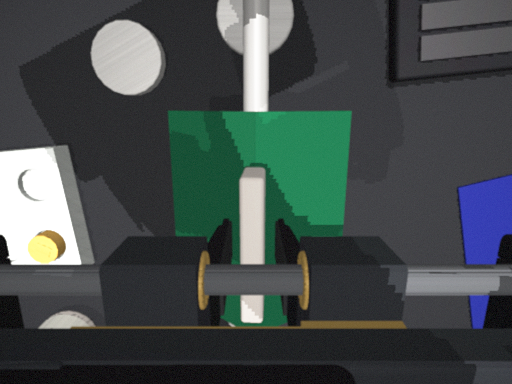

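Request:
apply_moves([
  [0,0,0],
  [0,0,0],
  [0,0,5],
  [0,0,15],
  [0,0,40],
  [0,0,50],
  [0,0,20],
  [0,0,0],
], hand=[0,0,0,0,0,0,0,0], spin=[0,0,0,0,0,0,0,0])

```text
clock: 10.5
tool_pos: [0.5051, 0.34, 0.295]
tool_rot: [0.002, -0.024, 1.0, 0.001]
contact_force: [-0.4, 0.2, -1.6]
grip_width: 0.0476
```

```bash
python3 - <<'E'
from h import *
cap('wrist','w7');d=cap('side','s7')
cv2.imwrite('pics/s7a.png',cv2.resize(d['image'][80:240,90:250,::-1],None,fx=3.7,fy=3.7))
E
```

```text
(no output)
```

View pics/s7a.png

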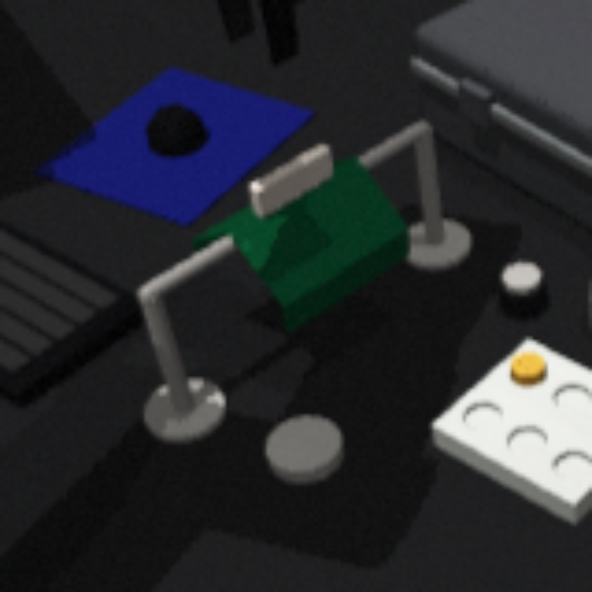

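View pics/w7.png

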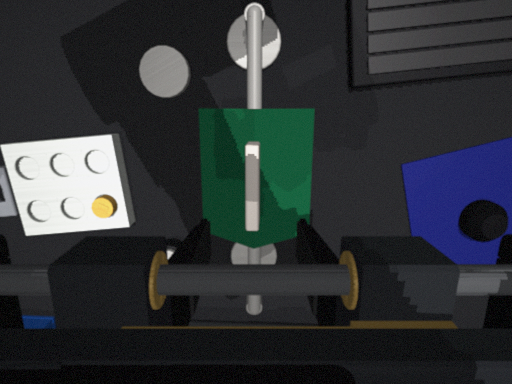

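```bash
python3 - <<'E'
from h import *
d=load('wrist')
a,b=onz(d,255,10,.14),onz(d,254,308,.14);print(a,b,(a+b)/2)
f=[onz(d,252,v,.182) for v in (144,230)];print(f,(f[0]+f[1])/2)
E
```

```text
[0.35115266 0.33472417 0.14      ] [0.65402652 0.34819204 0.14      ] [0.50258959 0.34145811 0.14      ]
[array([0.46554991, 0.33738273, 0.182     ]), array([0.54409665, 0.34098525, 0.182     ])] [0.50482328 0.33918399 0.182     ]
```

Request:
apply_moves([
  [5,-25,0],
  [5,-25,0],
  [5,-25,0],
  [5,-25,0],
  [5,-25,0],
  [5,-25,0],
  [5,-25,0],
  [5,-25,0],
  [5,-25,0],
  [6,-26,0],
], hand=[1,1,1,1,1,1,1,1,1,1], spin=[-0.147,-0.147,-0.147,-0.147,-0.147,-0.147,-0.147,-0.147,-0.147,-0.147])

```text
clock: 11.85
tool_pos: [0.5555, 0.088, 0.2913]
tool_rot: [-0.001, 0.654, 0.756, -0.001]
contact_force: [0.7, -0.2, -0.5]
grip_width: 0.0954
```

Request:
apply_moves([
  [0,-30,0],
  [0,0,0],
], hand=[1,1], spin=[0,0])

```text
clock: 12.1
tool_pos: [0.5555, 0.0574, 0.2914]
tool_rot: [-0.001, 0.653, 0.757, -0.001]
contact_force: [0.2, 1.1, -0.3]
grip_width: 0.095
```

```bash
python3 - <<'E'
from h import *
d=cap('wrist','w8');o=manip.get_obs();print(o['tool_pos'],o['tool_rot'])
E
```

```text
[0.55547523 0.05840194 0.29167934] [-7.38707077e-04  6.53046638e-01  7.57317173e-01 -4.93337745e-04]
```

View pics/w8.png

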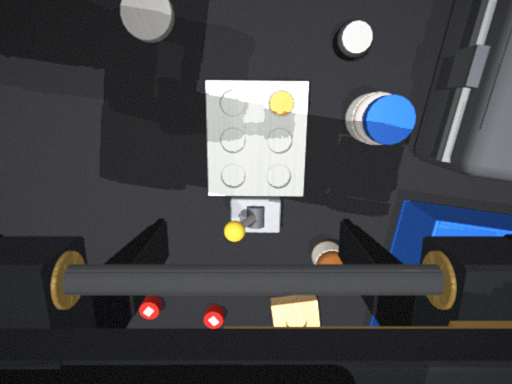

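```bash
cat > plate.py <<'E'
from h import *
d=load('wrist');im=d['image'].astype(int)
m=((im.min(2)>95)&(im.max(2)-im.min(2)<60)).astype(np.uint8)
m[:, :195]=0;m[:,320:]=0;m[:70]=0;m[200:]=0
m[:]=cv2.morphologyEx(m,cv2.MORPH_OPEN,np.ones((5,5)))
cs,_=cv2.findContours(m,0,2);c=max(cs,key=cv2.contourArea)
h=cv2.convexHull(c);ap=cv2.approxPolyDP(h,8,True)[:,0];print(ap)
P=np.array([onz(d,u,v,.025)[:2] for u,v in ap]);print(P.round(4),P.mean(0))
for i in range(len(P)):
    v=P[(i+1)%len(P)]-P[i];print(np.linalg.norm(v).round(4),np.degrees(np.arctan2(v[1],v[0])).round(2))
my=((im[:,:,0]>120)&(im[:,:,2]<90)&(im[:,:,1]>90)).astype(np.uint8)
for c in cv2.findContours(my,0,2)[0]:
    if cv2.contourArea(c)>60:
        (x,y),r=cv2.minEnclosingCircle(c);print('yel',x,y,r,onz(d,x,y,.037))
E
python3 plate.py
```

```text
[[307  80]
 [303 195]
 [208 195]
 [205  80]]
[[0.6068 0.1695]
 [0.6292 0.021 ]
 [0.4998 0.002 ]
 [0.4794 0.1509]] [0.5538269  0.08585773]
0.1502 -81.41
0.1308 -171.63
0.1503 97.78
0.1287 8.31
yel 293.4444580078125 301.0 22.644136428833008 [ 0.64243578 -0.13599996  0.037     ]
yel 444.5 281.5 26.73023223876953 [ 0.85131782 -0.07305721  0.037     ]
yel 61.0 281.5 26.669370651245117 [ 0.30569622 -0.15375979  0.037     ]
yel 329.0 262.0 12.041694641113281 [ 0.68120363 -0.06723065  0.037     ]
yel 234.0 231.0 10.816754341125488 [ 0.54223247 -0.04048962  0.037     ]
```

```bash
python3 - <<'E'
from h import *
d=load('wrist');im=d['image']
cv2.imwrite('pics/w8a.png',cv2.resize(im[70:250,195:325,::-1],None,fx=4,fy=4,interpolation=cv2.INTER_CUBIC)[:600])
hsv=cv2.cvtColor(im,cv2.COLOR_RGB2HSV)
m=cv2.inRange(hsv,(15,110,60),(35,255,255));m[:,:195]=0;m[:,320:]=0;m[135:]=0
ys,xs=np.nonzero(m);print(len(xs),xs.min(),xs.max(),ys.min(),ys.max());
c=((xs.min()+xs.max()+1)/2,(ys.min()+ys.max()+1)/2);print(c,onz(d,*c,.037))
o=manip.get_obs()['tool_pos'];print('tcp proj',proj(d,o))
C=np.array([.5545,.087]);a=.1455;R=np.array([[np.cos(a),-np.sin(a)],[np.sin(a),np.cos(a)]])
for i,h in enumerate([(-31,-48),(-31,0),(-31,48),(31,-48),(31,0),(31,48)]):
    p=C+R@np.array(h)/1e3;print(i,p.round(4),proj(d,np.append(p,.025)).round(1))
E
```

```text
293 270 292 91 114
(np.float64(281.5), np.float64(103.0)) [0.57870057 0.13699392 0.037     ]
tcp proj [253.80104548 236.95946252]
0 [0.5308 0.035 ] [233.4 174.9]
1 [0.5238 0.0825] [232.8 139.2]
2 [0.5169 0.13  ] [232.3 101.5]
3 [0.5921 0.044 ] [279.1 174.9]
4 [0.5852 0.0915] [279.9 139.2]
5 [0.5782 0.139 ] [280.6 101.5]
```

View pics/w8a.png

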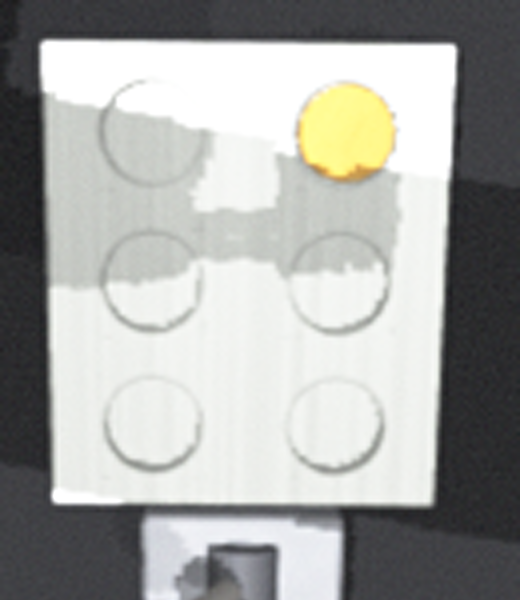

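Request:
apply_moves([
  [12,40,-20],
  [11,40,-50],
  [0,0,-50],
  [0,0,-50],
  [0,0,-50],
  [0,0,-24],
  [0,0,-12],
  [0,0,-8],
  [0,0,0],
], hand=[0.1,0.1,0.1,0.1,0.1,0.1,0.1,0.1,0.1], spin=[0,0,0,0,0,0,0,0,0])

```text
clock: 13.28
tool_pos: [0.5784, 0.1375, 0.0308]
tool_rot: [0.0, 0.652, 0.758, 0.0]
contact_force: [0.8, -0.3, 0.2]
grip_width: 0.0525
```

```bash
python3 - <<'E'
from h import *
d=cap('wrist','w9');o=manip.get_obs();print(o['tool_pos'],o['tool_rot'],o['contact_force'])
E
```

```text
[0.5786315  0.13747727 0.03118513] [3.30782488e-04 6.52449038e-01 7.57832434e-01 3.79999832e-04] [ 0.40020611 -0.6538822   0.33716297]
```

View pics/w9.png

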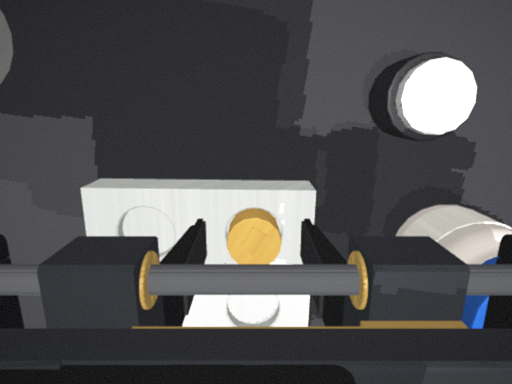

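```bash
python3 - <<'E'
from h import *
d=load('wrist');im=d['image'];o=manip.get_obs()['tool_pos']
print(proj(d,[o[0],o[1],.037]))
cv2.imwrite('pics/w9a.png',cv2.resize(im[170:270,200:310,::-1],None,fx=6,fy=6,interpolation=cv2.INTER_CUBIC))
E
```

```text
[253.91665616 243.05564533]
```

View pics/w9a.png

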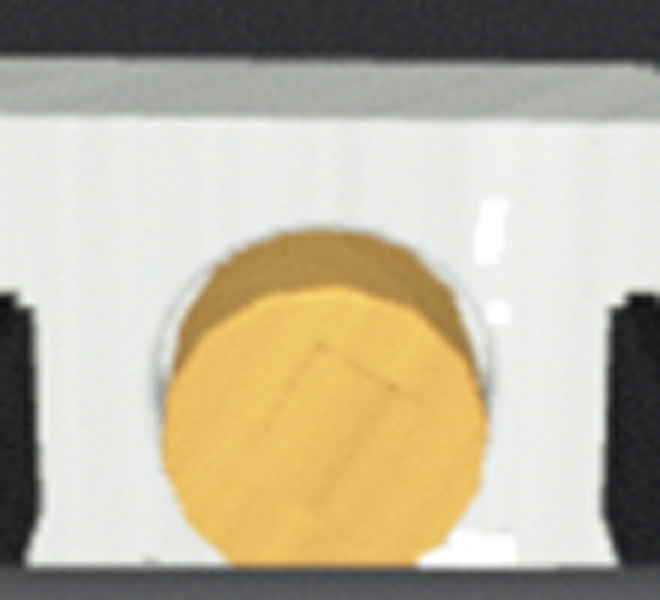

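Request:
apply_moves([
  [0,0,-2],
  [0,0,0],
  [0,0,0],
  [0,0,0],
  [0,0,0],
  [0,0,0],
  [0,0,0],
], hand=[0.1,0.1,-1,-1,-1,-1,-1], spin=[0,0,0,0,0,0,0])

```text
clock: 14.2
tool_pos: [0.5783, 0.1372, 0.0286]
tool_rot: [0.0, 0.653, 0.758, 0.0]
contact_force: [0.3, 0.3, 0.9]
grip_width: 0.0291
```

Request:
apply_moves([
  [0,0,15],
  [0,0,50],
  [0,0,50],
  [7,-30,50],
  [10,-50,20],
  [10,-60,0],
  [10,-60,0],
  [10,-60,0],
  [10,-60,0],
  [20,-50,0],
], hand=[-1,-1,-1,-1,-1,-1,-1,-1,-1,-1], spin=[0,0,0,0,0,0,0,0,0,0])

```text
clock: 15.45
tool_pos: [0.655, -0.2351, 0.2149]
tool_rot: [0.0, 0.653, 0.757, 0.0]
contact_force: [1.4, 0.1, -0.7]
grip_width: 0.0288
```

Request:
apply_moves([
  [0,0,0],
  [0,0,0],
], hand=[-1,-1], spin=[0,0])

```text
clock: 15.7
tool_pos: [0.6549, -0.2323, 0.214]
tool_rot: [-0.0, 0.653, 0.758, 0.0]
contact_force: [0.1, 0.3, -0.2]
grip_width: 0.0288
```

```bash
python3 - <<'E'
from h import *
d=cap('wrist','w10');o=manip.get_obs();print(o['tool_pos'],o['tool_rot'],o['contact_force'],o['grip_width'])
cap('top','t10')
E
```

```text
[ 0.6550243  -0.23174258  0.21409338] [-6.71386289e-05  6.52297418e-01  7.57963100e-01  1.14127289e-04] [ 0.11257296  1.25704717 -0.8198309 ] 0.02915307238911698
```

View pics/w10.png

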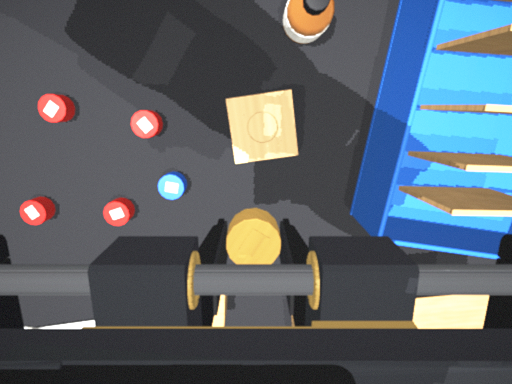

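View pics/t10.png

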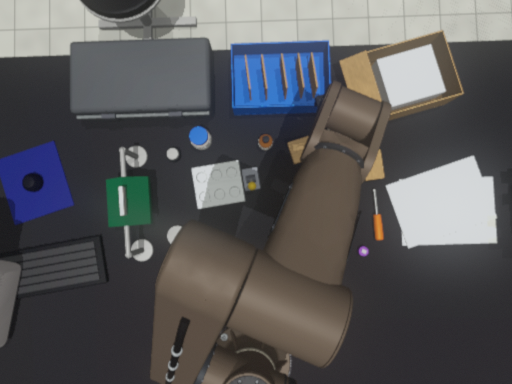

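```bash
python3 - <<'E'
from h import *
d=load('wrist');im=d['image']
hsv=cv2.cvtColor(im,cv2.COLOR_RGB2HSV)
m=cv2.inRange(hsv,(12,40,90),(32,200,255));m[:,:215]=0;m[:,310:]=0;m[:80]=0;m[175:]=0
c=max(cv2.findContours(m,0,2)[0],key=cv2.contourArea)
ap=cv2.approxPolyDP(cv2.convexHull(c),6,True)[:,0];print(ap)
P=np.array([onz(d,u+.5,v+.5,.022)[:2] for u,v in ap]);print(P.round(4),P.mean(0),[np.linalg.norm(P[i]-P[i-1]).round(4) for i in range(len(P))])
cv2.imwrite('pics/w10a.png',cv2.resize(im[80:180,215:310,::-1],None,fx=6,fy=6,interpolation=cv2.INTER_CUBIC))
E
```

```text
[[298 155]
 [235 164]
 [225  98]
 [291  89]]
[[ 0.7016 -0.2066]
 [ 0.6339 -0.2268]
 [ 0.614  -0.1582]
 [ 0.6816 -0.139 ]] [ 0.65775906 -0.18263368] [np.float64(0.0705), np.float64(0.0706), np.float64(0.0714), np.float64(0.0703)]
```

View pics/w10a.png

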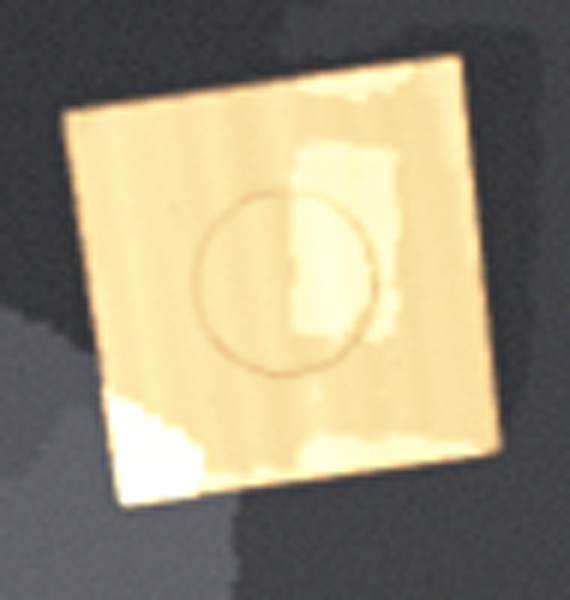

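Request:
apply_moves([
  [3,24,-40],
  [0,25,-40],
  [0,0,-50],
  [0,0,-33],
  [0,0,0],
  [0,0,0],
], hand=[-1,-1,-1,-1,-1,-1], spin=[0,0,0,0,0,0])

```text
clock: 16.55
tool_pos: [0.6591, -0.1834, 0.0524]
tool_rot: [0.001, 0.652, 0.758, 0.0]
contact_force: [-0.1, 0.1, 1.0]
grip_width: 0.0289
```

```bash
python3 - <<'E'
from h import *
d=cap('wrist','w11');o=manip.get_obs();print(o['tool_pos'],o['contact_force'])
im=d['image']
print(proj(d,[.6577,-.183,.022]),proj(d,[o['tool_pos'][0],o['tool_pos'][1],.022]))
cv2.imwrite('pics/w11a.png',cv2.resize(im[150:270,190:320,::-1],None,fx=5,fy=5,interpolation=cv2.INTER_CUBIC))
E
```

```text
[ 0.65923273 -0.1836476   0.05270229] [ 0.63020712  0.41339223 -0.43769665]
[251.38004913 219.22416913] [253.5832898  220.49509765]
```

View pics/w11a.png

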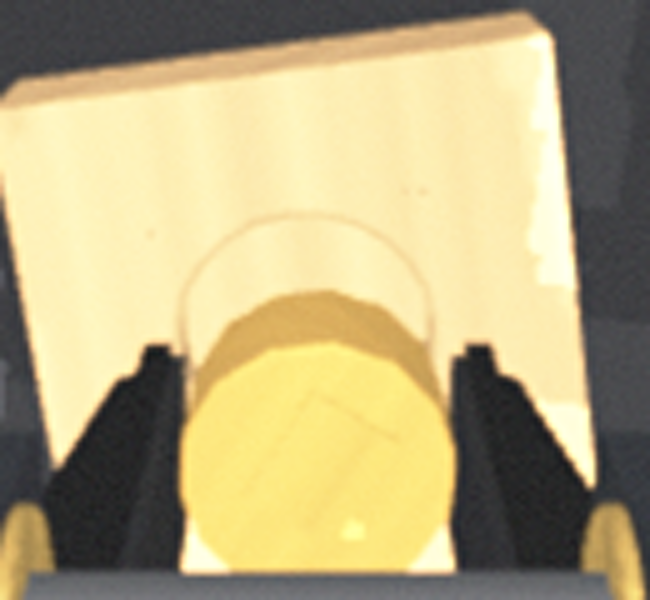

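```bash
python3 - <<'E'
from h import *
d=load('wrist')
for dy in (-.002,-.001,0,.001,.002): print(dy,min(proj(d,[.6577+.01625*np.cos(a),-.183+dy+.01625*np.sin(a),.022])[1] for a in np.linspace(0,6.28,200)))
E
```

```text
-0.002 197.90003968771094
-0.001 196.39453383194893
0 194.88539687251532
0.001 193.37261565685432
0.002 191.85617696881167
```

Request:
apply_moves([
  [-1.5,1.5,0],
  [0,0,-14],
  [0,0,-4],
  [0,0,-2],
  [0,0,-2],
  [0,0,-2],
  [0,0,-2],
  [0,0,0],
], hand=[-1,-1,-1,-1,-1,-1,-1,-1], spin=[0,0,0,0,0,0,0,0])

```text
clock: 17.6
tool_pos: [0.6569, -0.1823, 0.0256]
tool_rot: [0.0, 0.652, 0.758, 0.0]
contact_force: [-2.7, 0.8, 8.6]
grip_width: 0.0288
```

Request:
apply_moves([
  [0,0,0],
  [0,0,0],
  [0,0,0],
  [0,0,0],
  [0,0,20],
  [0,0,40],
  [0,0,50],
  [0,-40,40],
  [0,0,0],
], hand=[-0.2,0.1,0.1,0.1,0.1,0.1,0.1,0.1,0.1], spin=[0,0,0,0,0,0,0,0,0])

```text
clock: 18.73
tool_pos: [0.6579, -0.2248, 0.1796]
tool_rot: [0.004, 0.653, 0.757, 0.001]
contact_force: [-1.2, -0.2, 0.1]
grip_width: 0.0524
```

```bash
python3 - <<'E'
from h import *
d=cap('wrist','w12');o=manip.get_obs();print(o['tool_pos'],o['contact_force'])
E
```

```text
[ 0.65702986 -0.22328484  0.17703664] [0.13532308 0.09250895 0.70401931]
```

View pics/w12.png

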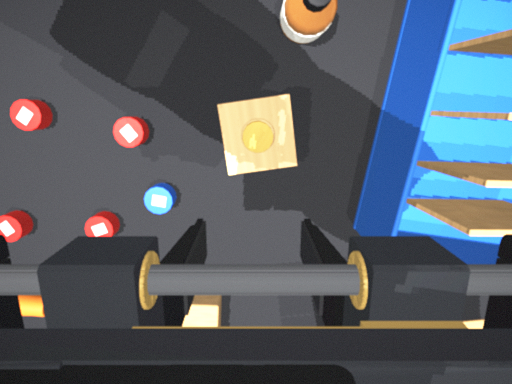

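```bash
cat > reds.py <<'E'
from h import *
import sys
def reds(d,z=.02,name=None):
    im=d['image'];hsv=cv2.cvtColor(im,cv2.COLOR_RGB2HSV)
    m=cv2.inRange(hsv,(0,130,60),(8,255,255))|cv2.inRange(hsv,(172,130,60),(180,255,255))
    out=[]
    for c in cv2.findContours(m,0,2)[0]:
        if cv2.contourArea(c)<40: continue
        h=np.zeros(m.shape,np.uint8);cv2.drawContours(h,[cv2.convexHull(c)],-1,255,-1)
        w=(h>0)&(hsv[:,:,1]<110)&(hsv[:,:,2]>110)
        ys,xs=np.nonzero(w)
        if len(xs)<4: print('no patch',cv2.boundingRect(c));continue
        u,v=xs.mean()+.5,ys.mean()+.5
        p=onz(d,u,v,z);out.append(p);print((round(u,1),round(v,1)),len(xs),p.round(4))
    return out
if __name__=='__main__': reds(load(sys.argv[1]))
E
python3 reds.py wrist; python3 - <<'E'
from h import *
cap('top');import reds;reds.reds(load('top'))
E
```

```text
(np.float64(99.0), np.float64(229.3)) 188 [ 0.5041 -0.3044  0.02  ]
(np.float64(7.3), np.float64(228.5)) 174 [ 0.4077 -0.3174  0.02  ]
(np.float64(128.3), np.float64(132.7)) 254 [ 0.53   -0.1978  0.02  ]
(np.float64(24.7), np.float64(115.8)) 235 [ 0.4296 -0.196   0.02  ]
```

Request:
apply_moves([
  [-50,12,0],
  [-50,13,0],
  [-27,0,-30],
  [0,0,-50],
  [0,0,-50],
  [0,0,-24],
  [0,0,-10],
  [0,0,0],
  [0,0,0],
], hand=[0.1,0.1,0.1,0.1,0.1,0.1,0.1,0.1,0.1], spin=[0,0,0,0,0,0,0,0,0])

```text
clock: 19.95
tool_pos: [0.5303, -0.1972, 0.0115]
tool_rot: [0.001, 0.652, 0.758, 0.0]
contact_force: [0.5, 0.0, -0.3]
grip_width: 0.0526
```

```bash
cat > chk.py <<'E'
from h import *
import sys,reds
d=cap('wrist',sys.argv[1]);o=manip.get_obs();t=o['tool_pos'];print(t.round(4),o['contact_force'].round(1),round(o['grip_width'],4),o['clock'])
z=float(sys.argv[2]) if len(sys.argv)>2 else .02
print('tcp px',proj(d,[t[0],t[1],z]).round(1))
for p in reds.reds(d,z): print('  rel mm',((p-t)*1e3).round(1)[:2])
E
python3 chk.py w13
```

```text
[ 0.5303 -0.1973  0.0116] [-0.2  0.3 -0. ] 0.0522 20.0
tcp px [253.6 244.8]
(np.float64(253.6), np.float64(246.7)) 583 [ 0.5304 -0.1984  0.02  ]
(np.float64(69.4), np.float64(210.7)) 466 [ 0.4335 -0.1925  0.02  ]
  rel mm [ 0.2 -1.1]
  rel mm [-96.8   4.8]
```

View pics/w13.png

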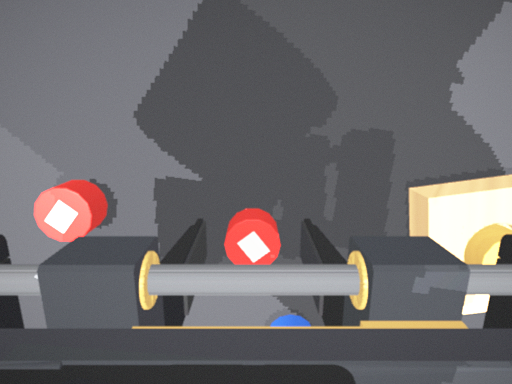

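Request:
apply_moves([
  [0,0,0],
  [0,0,0],
  [0,0,0],
  [0,0,0],
  [0,0,20],
  [0,0,50],
  [0,0,50],
  [8,50,30],
  [8,50,0],
], hand=[-1,-1,-1,-1,-1,-1,-1,-1,-1], spin=[0,0,0,0,0,0,0,0,0])

```text
clock: 21.12
tool_pos: [0.5467, -0.0967, 0.1629]
tool_rot: [0.002, 0.653, 0.757, 0.001]
contact_force: [0.1, 0.5, -1.5]
grip_width: 0.0292
```

Request:
apply_moves([
  [8,50,0],
  [8,50,0],
  [8,50,0],
  [8,40,-40],
  [0,0,0],
  [0,0,0],
], hand=[-1,-1,-1,-1,-1,-1], spin=[0,0,0,0,0,0])

```text
clock: 21.88
tool_pos: [0.5779, 0.0924, 0.1208]
tool_rot: [0.0, 0.652, 0.758, -0.0]
contact_force: [-0.6, -0.3, -0.5]
grip_width: 0.0291
```

```bash
python3 chk.py w14 .129
```

```text
[0.5781 0.092  0.1212] [0.  0.1 0.4] 0.0289 21.925
tcp px [253.9 245.3]
(np.float64(254.7), np.float64(246.9)) 564 [0.5787 0.0911 0.129 ]
  rel mm [ 0.6 -0.9]
```

View pics/w14.png

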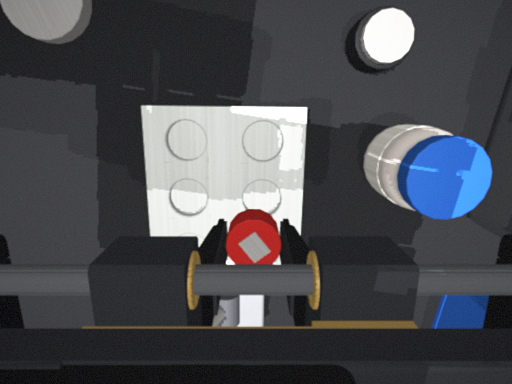

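```bash
python3 - <<'E'
from h import *
d=load('wrist');im=d['image']
g=cv2.cvtColor(im,cv2.COLOR_RGB2GRAY)
C=np.array([.5546,.0865]);a=.1455;R=np.array([[np.cos(a),-np.sin(a)],[np.sin(a),np.cos(a)]])
for i,h in [(1,(-31,0)),(2,(-31,48)),(4,(31,0)),(5,(31,48))]:
    p=C+R@np.array(h)/1e3;print(i,p.round(4),proj(d,np.append(p,.025)).round(1))
t=im[90:265,135:315,::-1].copy()
t=cv2.resize(t,None,fx=4,fy=4,interpolation=cv2.INTER_CUBIC)
t=t[:600]
for i,h in [(1,(-31,0)),(2,(-31,48)),(4,(31,0)),(5,(31,48))]:
    p=C+R@np.array(h)/1e3
    pts=np.array([ (proj(d,[p[0]+.01625*np.cos(q),p[1]+.01625*np.sin(q),.025])-[135,90])*4 for q in np.linspace(0,6.28,40)])
    for x,y in pts: cv2.circle(t,(int(x),int(y)),1,(0,0,255),-1)
q=np.array([[-65,-75],[-65,75],[65,75],[65,-75]])/1e3
pts=np.array([(proj(d,np.append(C+R@v,.025))-[135,90])*4 for v in q]).astype(int)
cv2.polylines(t,[pts],True,(255,0,0),1)
cv2.imwrite('pics/w14a.png',t)
E
```

```text
1 [0.5239 0.082 ] [188.1 196.7]
2 [0.517  0.1295] [185.3 139.1]
4 [0.5853 0.091 ] [261.9 196.9]
5 [0.5783 0.1385] [262.5 139.3]
```

View pics/w14a.png

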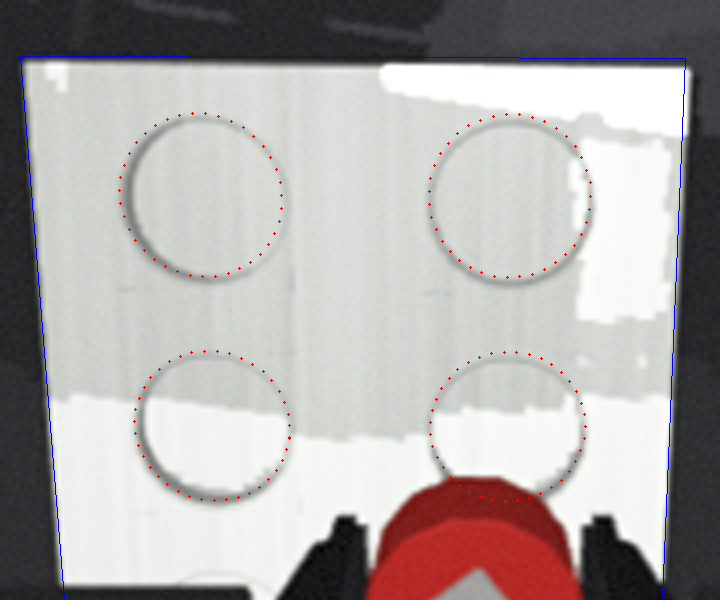

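Request:
apply_moves([
  [0,23,-20],
  [0,22.5,-35],
  [0,0,-22],
  [0,0,0],
  [0,0,-5],
  [0,0,-3],
  [0,0,-3],
  [0,0,-2],
  [0,0,-2],
  [0,0,0],
], hand=[-1,-1,-1,-1,-1,-1,-1,-1,-1,-1], spin=[0,0,0,0,0,0,0,0,0,0])

```text
clock: 23.18
tool_pos: [0.5778, 0.1383, 0.0284]
tool_rot: [0.0, 0.652, 0.758, -0.0]
contact_force: [0.8, 0.1, -0.6]
grip_width: 0.0291
```

Request:
apply_moves([
  [0,0,0],
  [0,0,0],
  [0,0,0],
  [0,0,20],
  [0,-10,40],
  [0,-40,30],
  [0,0,10],
  [0,0,0],
  [0,0,0],
], hand=[-0.2,0.1,0.1,0.1,0.1,0.1,0.1,0.1,0.1], spin=[0,0,0,0,0,0,0,0,0])

```text
clock: 24.3
tool_pos: [0.5774, 0.089, 0.1276]
tool_rot: [-0.001, 0.652, 0.758, -0.0]
contact_force: [0.3, 0.3, -0.2]
grip_width: 0.0524
```

```bash
python3 chk.py w15 .037; python3 - <<'E'
from h import *
d=load('wrist');im=d['image'];print(np.linalg.norm(onz(d,0,0,.02)))
cv2.imwrite('pics/w15a.png',cv2.resize(im[70:265,125:325,::-1],None,fx=3,fy=3,interpolation=cv2.INTER_CUBIC))
E
```

```text
[0.5774 0.089  0.1275] [-0.   0.1  0.6] 0.0525 24.35
tcp px [253.6 195.7]
(np.float64(264.3), np.float64(137.6)) 286 [0.5787 0.137  0.037 ]
  rel mm [ 1.3 48. ]
0.420506638324247
```

View pics/w15a.png

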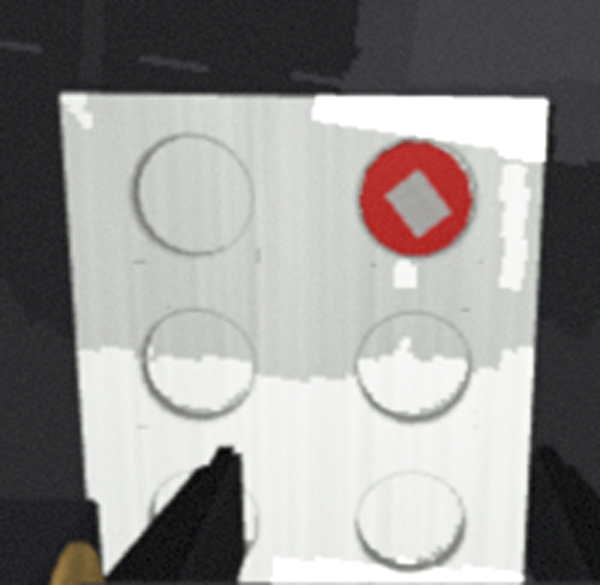

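Request:
apply_moves([
  [-10,-20,30],
  [-20,-50,0],
  [-20,-50,0],
  [-20,-50,0],
  [-20,-50,0],
  [-20,-50,0],
  [-20,-40,0],
  [-18,-15,0],
  [0,0,0],
  [0,0,0],
], hand=[0.1,0.1,0.1,0.1,0.1,0.1,0.1,0.1,0.1,0.1], spin=[0,0,0,0,0,0,0,0,0,0])

```text
clock: 25.6
tool_pos: [0.4303, -0.2361, 0.1582]
tool_rot: [-0.0, 0.652, 0.758, 0.0]
contact_force: [-0.1, -0.3, -0.5]
grip_width: 0.0525
```

```bash
python3 chk.py w16 .02
```

```text
[ 0.4304 -0.236   0.1583] [-0.2 -0.2 -0.1] 0.0523 25.65
tcp px [253.6 182.7]
(np.float64(219.1), np.float64(256.2)) 206 [ 0.4069 -0.3175  0.02  ]
(np.float64(256.2), np.float64(140.9)) 397 [ 0.4269 -0.1962  0.02  ]
  rel mm [-23.5 -81.5]
  rel mm [-3.5 39.8]
```

View pics/w16.png

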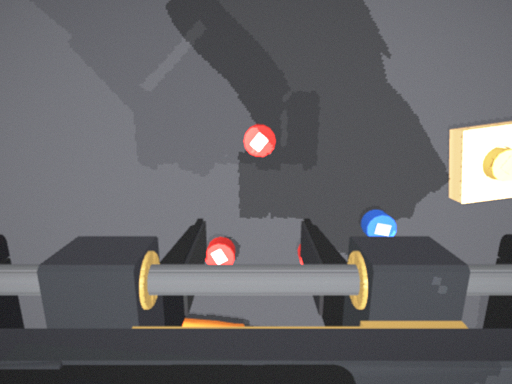

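Request:
apply_moves([
  [-1,20,-20],
  [0,19.5,-50],
  [0,0,-45],
  [0,0,-22],
  [0,0,-10],
  [0,0,0],
  [0,0,0],
], hand=[0.1,0.1,0.1,0.1,0.1,0.1,0.1], spin=[0,0,0,0,0,0,0])

```text
clock: 26.52
tool_pos: [0.4293, -0.1973, 0.0124]
tool_rot: [0.001, 0.652, 0.758, 0.0]
contact_force: [-0.2, -1.0, 0.1]
grip_width: 0.0523
```

```bash
python3 chk.py w17 .02
```

```text
[ 0.4293 -0.1974  0.0124] [ 0.3 -0.3  0. ] 0.0525 26.575
tcp px [253.5 244.1]
(np.float64(254.3), np.float64(242.8)) 580 [ 0.4296 -0.1966  0.02  ]
  rel mm [0.3 0.8]
```

View pics/w17.png

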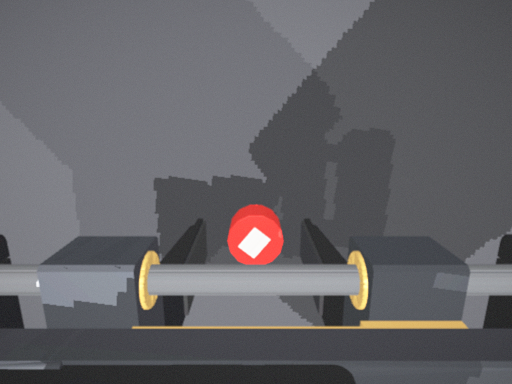

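Request:
apply_moves([
  [0,1.5,-1],
  [0,0,0],
  [0,0,0],
  [0,0,0],
  [0,0,0],
  [0,0,0],
  [0,0,20],
  [0,0,50],
  [0,0,50],
  [0,0,30],
], hand=[0.1,0.1,-1,-1,-1,-1,-1,-1,-1,-1], spin=[0,0,0,0,0,0,0,0,0,0])

```text
clock: 27.82
tool_pos: [0.429, -0.1958, 0.1628]
tool_rot: [0.001, 0.653, 0.758, 0.0]
contact_force: [0.6, 0.2, -1.1]
grip_width: 0.0295
```

Request:
apply_moves([
  [12,48,0],
  [12,48,0],
  [12,48,0],
  [12,48,0],
  [12,48,0],
  [14,45,0],
  [14,40,-30],
  [0,0,-50],
  [0,0,-12],
  [0,0,0],
], hand=[-1,-1,-1,-1,-1,-1,-1,-1,-1,-1], spin=[0,0,0,0,0,0,0,0,0,0])

```text
clock: 29.08
tool_pos: [0.5167, 0.1289, 0.0686]
tool_rot: [-0.0, 0.653, 0.758, -0.0]
contact_force: [0.3, 0.3, -0.2]
grip_width: 0.029
```

```bash
python3 chk.py w18 .078; cat > ov.py <<'E'
from h import *
import sys
d=load('wrist');im=d['image']
C=np.array([.5550,.0858]);a=.1455;R=np.array([[np.cos(a),-np.sin(a)],[np.sin(a),np.cos(a)]])
x0,y0,x1,y1=map(int,sys.argv[2:6]);f=600/max(y1-y0,(x1-x0)*.75)
t=cv2.resize(im[y0:y1,x0:x1,::-1],None,fx=f,fy=f,interpolation=cv2.INTER_CUBIC)
for i,h in enumerate([(-31,-48),(-31,0),(-31,48),(31,-48),(31,0),(31,48)]):
    p=C+R@np.array(h)/1e3; print(i,p.round(4))
    for q in np.linspace(0,6.28,60):
        x,y=(proj(d,[p[0]+.01625*np.cos(q),p[1]+.01625*np.sin(q),.025])-[x0,y0])*f
        cv2.circle(t,(int(x),int(y)),1,(255,0,0),-1)
cv2.imwrite('pics/'+sys.argv[1]+'.png',t)
E
python3 ov.py w18a 150 140 350 270
```

```text
[0.5173 0.1289 0.0695] [ 0.6  0.5 -0.3] 0.029 29.125
tcp px [254.5 245.5]
(np.float64(252.6), np.float64(246.4)) 566 [0.5164 0.1282 0.078 ]
(np.float64(349.9), np.float64(221.4)) 383 [0.5641 0.1494 0.078 ]
  rel mm [-0.9 -0.7]
  rel mm [46.8 20.6]
0 [0.5313 0.0338]
1 [0.5243 0.0813]
2 [0.5174 0.1288]
3 [0.5926 0.0428]
4 [0.5857 0.0903]
5 [0.5787 0.1378]
```

View pics/w18a.png

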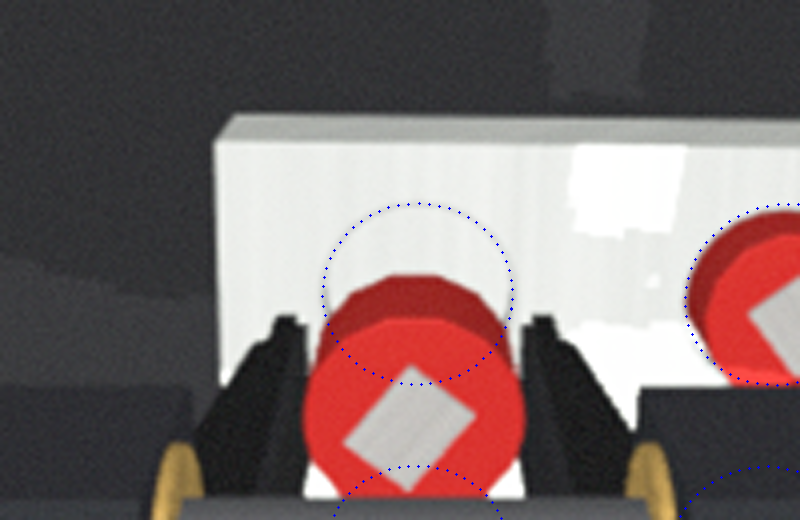

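Request:
apply_moves([
  [0.3,0.3,-22],
  [0,0,-6],
  [0,0,-3],
  [0,0,-3],
  [0,0,-3],
  [0,0,-2],
  [0,0,-1.5],
  [0,0,0],
], hand=[-1,-1,-1,-1,-1,-1,-1,-1], spin=[0,0,0,0,0,0,0,0])

```text
clock: 30.12
tool_pos: [0.5171, 0.1296, 0.028]
tool_rot: [-0.0, 0.653, 0.758, -0.0]
contact_force: [0.1, -0.5, 0.2]
grip_width: 0.0289
```

Request:
apply_moves([
  [0,0,0],
  [0,0,0],
  [0,0,0],
  [0,0,20],
  [0,-10,40],
  [0,-40,30],
  [0,0,20],
  [0,0,0],
  [0,0,20],
  [0,-30,0],
], hand=[-0.2,0.1,0.1,0.1,0.1,0.1,0.1,0.1,0.1,0.1], spin=[0,0,0,0,0,0,0,0,0,0])

```text
clock: 31.38
tool_pos: [0.5173, 0.0506, 0.158]
tool_rot: [0.0, 0.651, 0.759, 0.0]
contact_force: [-0.5, 0.1, -0.6]
grip_width: 0.0523
```

```bash
python3 chk.py w19 .037;python3 ov.py w19a 150 70 350 240
```

```text
[0.517  0.0476 0.1574] [ 0.9 -1.4 -0.3] 0.0521 31.425
tcp px [252.5 190.1]
(np.float64(339.2), np.float64(102.8)) 299 [0.5789 0.1348 0.037 ]
(np.float64(266.4), np.float64(100.9)) 279 [0.517 0.127 0.037]
  rel mm [61.8 87.3]
  rel mm [-0.  79.5]
0 [0.5313 0.0338]
1 [0.5243 0.0813]
2 [0.5174 0.1288]
3 [0.5926 0.0428]
4 [0.5857 0.0903]
5 [0.5787 0.1378]
```

View pics/w19a.png

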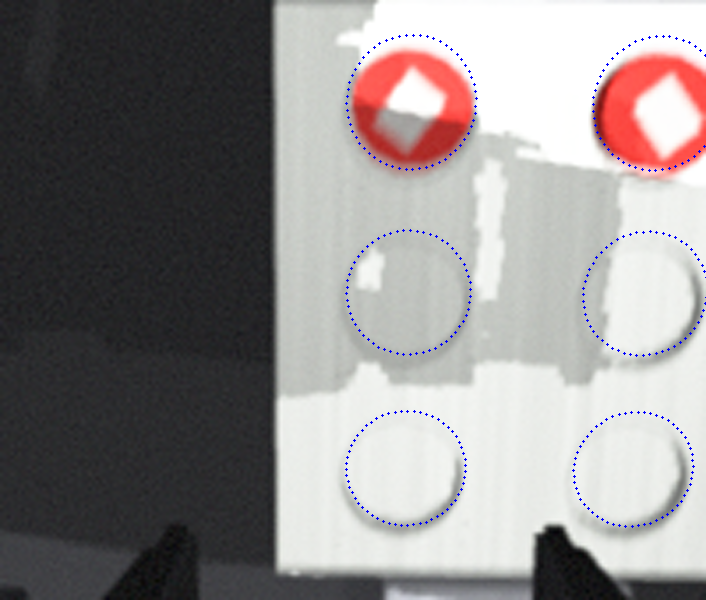

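Request:
apply_moves([
  [-13,-45,0],
  [0,-50,0],
  [0,-50,0],
  [0,-50,0],
  [0,-50,0],
  [0,-50,0],
  [0,-50,0],
  [0,-48,0],
  [0,0,0],
  [0,0,0],
], hand=[0.1,0.1,0.1,0.1,0.1,0.1,0.1,0.1,0.1,0.1], spin=[0,0,0,0,0,0,0,0,0,0])

```text
clock: 32.67
tool_pos: [0.5039, -0.3425, 0.1569]
tool_rot: [-0.001, 0.653, 0.758, 0.0]
contact_force: [0.1, 0.0, -0.2]
grip_width: 0.0525
```

```bash
python3 chk.py w20 .02
```

```text
[ 0.5041 -0.3421  0.1572] [-0.6  1.5  0.2] 0.0522 32.725
tcp px [253.8 183. ]
(np.float64(171.0), np.float64(181.6)) 188 [ 0.4254 -0.3525  0.02  ]
(np.float64(260.8), np.float64(144.8)) 196 [ 0.5051 -0.3052  0.02  ]
  rel mm [-78.7 -10.4]
  rel mm [ 1.  36.9]
```

View pics/w20.png

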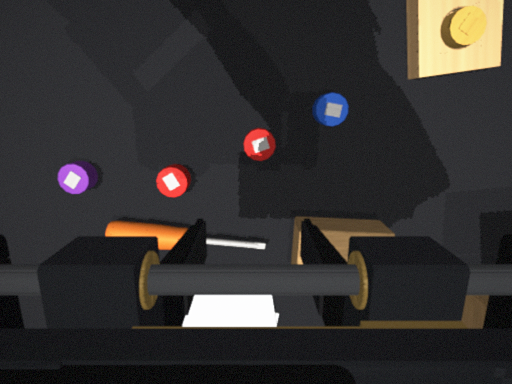

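Request:
apply_moves([
  [0,18,-20],
  [0,19,-50],
  [0,0,-45],
  [0,0,-22],
  [0,0,-9],
  [0,0,0],
  [0,0,0],
], hand=[0.1,0.1,0.1,0.1,0.1,0.1,0.1], spin=[0,0,0,0,0,0,0])

```text
clock: 33.6
tool_pos: [0.5046, -0.3065, 0.0131]
tool_rot: [0.001, 0.652, 0.758, 0.0]
contact_force: [-0.0, -0.1, 0.5]
grip_width: 0.0524
```

```bash
python3 chk.py w21 .02
```

```text
[ 0.5046 -0.3066  0.0131] [-0.1 -0.3 -0.6] 0.0524 33.65
tcp px [253.5 243.6]
(np.float64(254.3), np.float64(240.8)) 575 [ 0.5048 -0.305   0.02  ]
  rel mm [0.2 1.6]
```

View pics/w21.png

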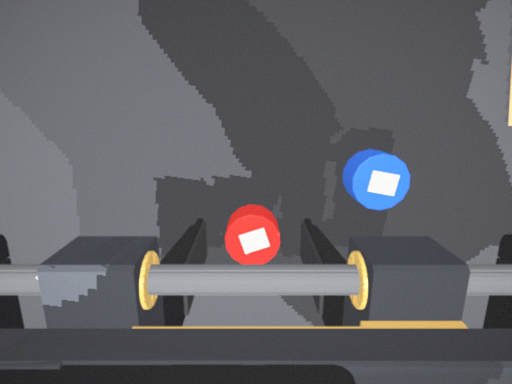

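Request:
apply_moves([
  [0,2.4,-1.7],
  [0,0,0],
  [0,0,0],
  [0,0,0],
  [0,0,0],
  [0,0,0],
  [0,0,20],
  [0,0,50],
  [0,0,50],
  [0,0,30],
], hand=[0.1,0.1,-1,-1,-1,-1,-1,-1,-1,-1], spin=[0,0,0,0,0,0,0,0,0,0])

```text
clock: 34.9
tool_pos: [0.5044, -0.3043, 0.1628]
tool_rot: [0.001, 0.652, 0.758, 0.0]
contact_force: [0.3, 0.6, -1.2]
grip_width: 0.029
```

Request:
apply_moves([
  [10,50,0],
  [10,50,0],
  [10,50,0],
  [10,50,0],
  [10,50,0],
  [10,50,0],
  [10,50,0],
  [10.8,45,-30],
  [0,0,-50],
  [0,0,-14],
], hand=[-1,-1,-1,-1,-1,-1,-1,-1,-1,-1], spin=[0,0,0,0,0,0,0,0,0,0])

```text
clock: 36.15
tool_pos: [0.5835, 0.0913, 0.064]
tool_rot: [-0.002, 0.652, 0.758, -0.001]
contact_force: [-0.0, -0.4, 0.9]
grip_width: 0.0291
```

Request:
apply_moves([
  [0,0,0],
  [0,0,0],
], hand=[-1,-1], spin=[0,0])

```text
clock: 36.4
tool_pos: [0.5858, 0.0904, 0.068]
tool_rot: [0.001, 0.653, 0.757, 0.001]
contact_force: [-0.0, 0.1, 0.8]
grip_width: 0.029
```

```bash
python3 chk.py w22 .078; python3 ov.py w22a 150 140 350 270
```

```text
[0.5858 0.0905 0.068 ] [ 0.1  0.2 -0.8] 0.0292 36.45
tcp px [253.6 245.8]
(np.float64(255.1), np.float64(246.9)) 562 [0.5867 0.09   0.078 ]
(np.float64(252.9), np.float64(146.7)) 455 [0.5778 0.1418 0.078 ]
(np.float64(150.4), np.float64(145.6)) 445 [0.5285 0.1351 0.078 ]
  rel mm [ 0.9 -0.5]
  rel mm [-7.9 51.3]
  rel mm [-57.2  44.6]
0 [0.5313 0.0338]
1 [0.5243 0.0813]
2 [0.5174 0.1288]
3 [0.5926 0.0428]
4 [0.5857 0.0903]
5 [0.5787 0.1378]
```

View pics/w22a.png

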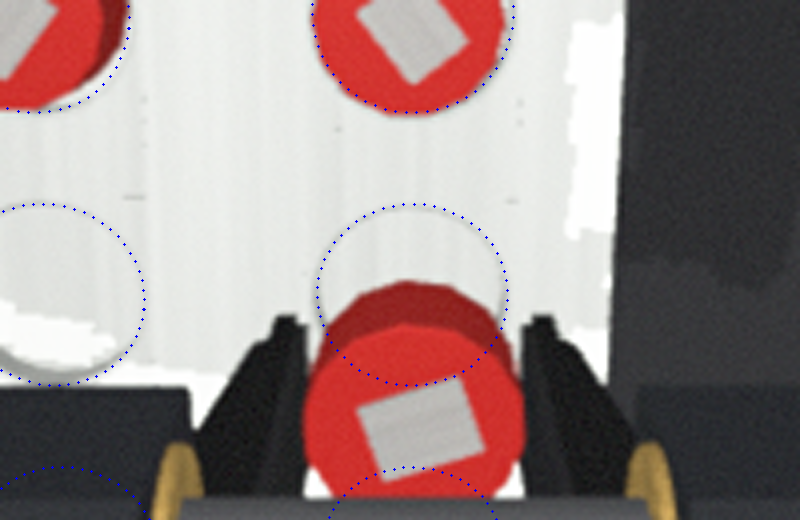

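Request:
apply_moves([
  [-0.3,0.2,-20],
  [0,0,-6],
  [0,0,-3],
  [0,0,-3],
  [0,0,-3],
  [0,0,-2],
  [0,0,-2],
  [0,0,0],
], hand=[-1,-1,-1,-1,-1,-1,-1,-1], spin=[0,0,0,0,0,0,0,0])

```text
clock: 37.45
tool_pos: [0.5847, 0.0912, 0.0274]
tool_rot: [0.0, 0.652, 0.758, 0.0]
contact_force: [0.5, 0.0, 0.6]
grip_width: 0.0289
```

Request:
apply_moves([
  [0,0,0],
  [0,0,0],
  [0,0,0],
  [0,0,20],
  [0,0,50],
  [-10,-40,60],
  [-15,-50,0],
  [-15,-50,0],
  [-15,-50,0],
  [-15,-50,0],
], hand=[-0.2,0.1,0.1,0.1,0.1,0.1,0.1,0.1,0.1,0.1], spin=[0,0,0,0,0,0,0,0,0,0])

```text
clock: 38.7
tool_pos: [0.5155, -0.1447, 0.1491]
tool_rot: [0.0, 0.652, 0.758, 0.0]
contact_force: [0.3, 0.4, 0.2]
grip_width: 0.0524
```

Request:
apply_moves([
  [-18,-50,0],
  [-18,-50,0],
  [-18,-50,0],
  [-18,-50,0],
  [-18,-42,0],
  [0,0,0],
  [0,0,0],
], hand=[0.1,0.1,0.1,0.1,0.1,0.1,0.1], spin=[0,0,0,0,0,0,0])

```text
clock: 39.58
tool_pos: [0.4259, -0.3847, 0.1487]
tool_rot: [-0.0, 0.653, 0.758, 0.0]
contact_force: [0.7, -0.7, -0.6]
grip_width: 0.0522
```

```bash
python3 chk.py w23 .02
```

```text
[ 0.4263 -0.3844  0.1488] [0.4 0.2 0.2] 0.0521 39.625
tcp px [253.8 184.7]
(np.float64(258.2), np.float64(150.6)) 220 [ 0.4255 -0.3523  0.02  ]
  rel mm [-0.8 32.1]
```

View pics/w23.png

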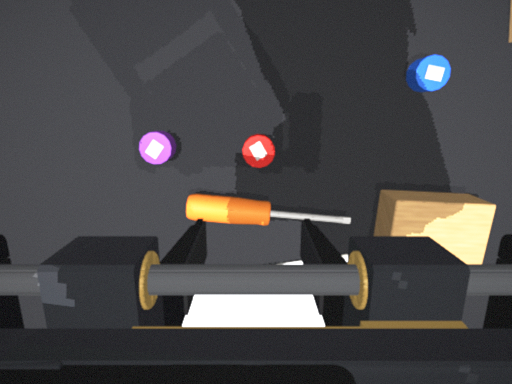

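Request:
apply_moves([
  [-0.8,16,-20],
  [0,17,-50],
  [0,0,-40],
  [0,0,-20],
  [0,0,-7],
  [0,0,0],
  [0,0,0],
], hand=[0.1,0.1,0.1,0.1,0.1,0.1,0.1], spin=[0,0,0,0,0,0,0])

```text
clock: 40.5
tool_pos: [0.4257, -0.3523, 0.0129]
tool_rot: [0.001, 0.652, 0.758, -0.0]
contact_force: [-0.5, -0.8, -0.0]
grip_width: 0.052
```

```bash
python3 chk.py w24 .02
```

```text
[ 0.4257 -0.3524  0.0128] [-0.6  0.4  0.2] 0.0523 40.55
tcp px [253.4 243.8]
(np.float64(252.9), np.float64(243.5)) 570 [ 0.4254 -0.3522  0.02  ]
  rel mm [-0.3  0.1]
```

View pics/w24.png

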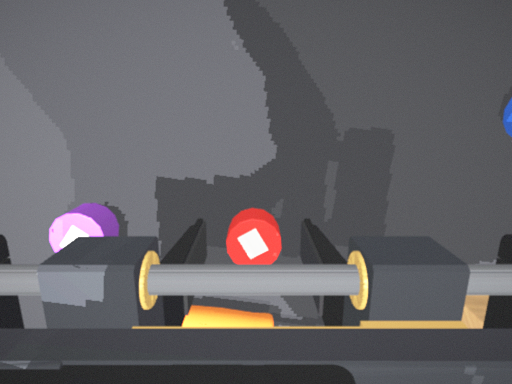

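Request:
apply_moves([
  [0,0.9,-1.4],
  [0,0,0],
  [0,0,0],
  [0,0,0],
  [0,0,0],
  [0,0,0],
  [0,0,20],
  [0,0,50],
  [0,0,50],
  [0,0,30],
], hand=[0.1,0.1,-1,-1,-1,-1,-1,-1,-1,-1], spin=[0,0,0,0,0,0,0,0,0,0])

```text
clock: 41.8
tool_pos: [0.4255, -0.3515, 0.1628]
tool_rot: [0.001, 0.652, 0.758, -0.0]
contact_force: [0.9, -0.0, -1.5]
grip_width: 0.0287
```

Request:
apply_moves([
  [11,50,0],
  [11,50,0],
  [11,50,0],
  [11,50,0],
  [11,50,0],
  [11,50,0],
  [11,50,0],
  [11,50,0],
  [10.5,33,-30],
  [0,0,-50],
], hand=[-1,-1,-1,-1,-1,-1,-1,-1,-1,-1], spin=[0,0,0,0,0,0,0,0,0,0])

```text
clock: 43.05
tool_pos: [0.525, 0.0839, 0.0806]
tool_rot: [0.002, 0.651, 0.759, 0.001]
contact_force: [1.3, -0.3, -1.6]
grip_width: 0.0293
```

Request:
apply_moves([
  [0,0,-14],
  [0,0,0],
  [0,0,0],
], hand=[-1,-1,-1], spin=[0,0,0])

```text
clock: 43.42
tool_pos: [0.5245, 0.0813, 0.0679]
tool_rot: [0.001, 0.653, 0.758, 0.001]
contact_force: [-0.3, -0.6, -0.4]
grip_width: 0.029
```

```bash
python3 chk.py w25 .078; python3 ov.py w25a 150 140 350 270
```

```text
[0.5245 0.0814 0.068 ] [ 0.5  0.1 -1. ] 0.0291 43.475
tcp px [253.7 245.8]
(np.float64(252.5), np.float64(247.1)) 571 [0.524  0.0806 0.078 ]
(np.float64(348.5), np.float64(219.8)) 384 [0.5707 0.1028 0.078 ]
(np.float64(354.6), np.float64(146.6)) 447 [0.5654 0.14   0.078 ]
(np.float64(251.8), np.float64(145.5)) 445 [0.5159 0.1332 0.078 ]
  rel mm [-0.5 -0.8]
  rel mm [46.2 21.4]
  rel mm [40.9 58.6]
  rel mm [-8.6 51.9]
0 [0.5313 0.0338]
1 [0.5243 0.0813]
2 [0.5174 0.1288]
3 [0.5926 0.0428]
4 [0.5857 0.0903]
5 [0.5787 0.1378]
```

View pics/w25a.png

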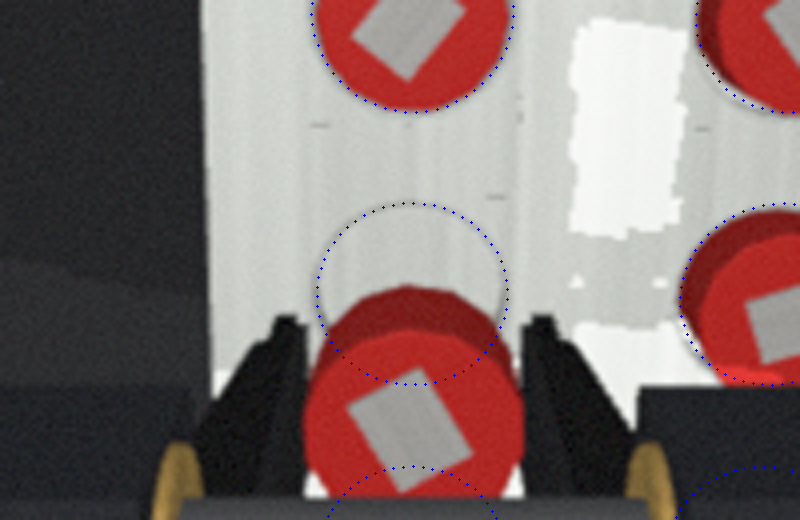

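Request:
apply_moves([
  [-0.3,0.4,-20],
  [0,0,-6],
  [0,0,-3],
  [0,0,-3],
  [0,0,-3],
  [0,0,-2],
  [0,0,-2],
  [0,0,0],
], hand=[-1,-1,-1,-1,-1,-1,-1,-1], spin=[0,0,0,0,0,0,0,0])

```text
clock: 44.48
tool_pos: [0.5235, 0.0821, 0.0275]
tool_rot: [0.0, 0.653, 0.758, 0.0]
contact_force: [0.5, -0.2, 0.2]
grip_width: 0.0293
```

Release, rise and look at everything from above.

Request:
apply_moves([
  [0,0,0],
  [0,0,0],
  [0,0,0],
  [0,0,20],
  [0,0,50],
  [10,-30,50],
  [10,-15,30],
  [10,-15,0],
  [0,0,0],
  [0,0,0],
], hand=[-0.2,0.1,0.1,0.1,0.1,0.1,0.1,0.1,0.1,0.1], spin=[0,0,0,0,0,0,0,0,0,0])

```text
clock: 45.72
tool_pos: [0.5526, 0.0225, 0.1761]
tool_rot: [-0.001, 0.653, 0.758, -0.001]
contact_force: [0.3, 0.6, -0.3]
grip_width: 0.0528
```

```bash
python3 chk.py w26 .037; python3 - <<'E'
from h import *
d=load('wrist');s=cap('side','s26');print(proj(d,[.54,-.03,.06]))
cv2.imwrite('pics/w26a.png',cv2.resize(d['image'][60:260,170:370,::-1],None,fx=3,fy=3,interpolation=cv2.INTER_CUBIC))
cv2.imwrite('pics/s26a.png',cv2.resize(s['image'][130:260,190:360,::-1],None,fx=4,fy=4,interpolation=cv2.INTER_CUBIC))
E
```

```text
[0.5527 0.0226 0.1763] [-0.6  0.3 -0.1] 0.0523 45.775
tcp px [253.9 182.5]
(np.float64(231.7), np.float64(117.0)) 210 [0.5235 0.0806 0.037 ]
(np.float64(300.6), np.float64(116.7)) 201 [0.586  0.0902 0.037 ]
(np.float64(302.1), np.float64(62.0)) 257 [0.5787 0.1366 0.037 ]
(np.float64(231.6), np.float64(60.9)) 247 [0.5171 0.1284 0.037 ]
  rel mm [-29.2  58. ]
  rel mm [33.3 67.6]
  rel mm [ 26. 114.]
  rel mm [-35.6 105.8]
[232.16950379 240.19404522]
```

View pics/w26a.png

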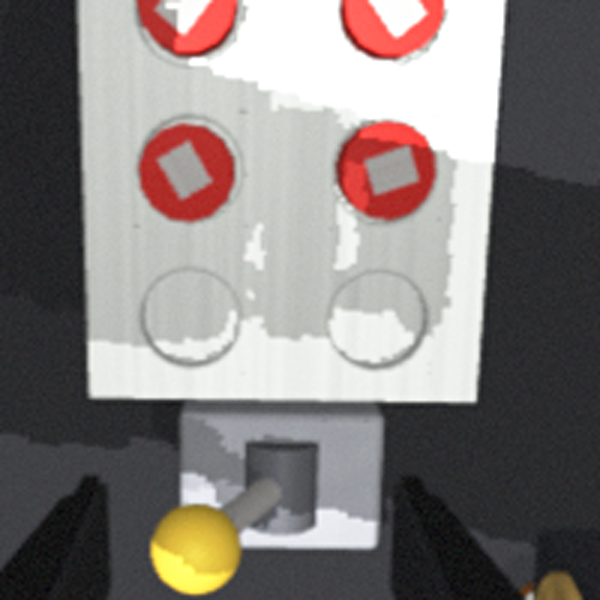

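View pics/s26a.png

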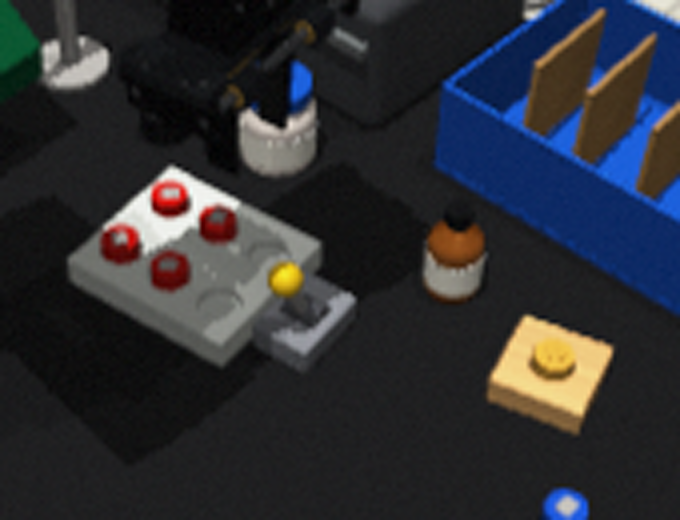

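```bash
python3 - <<'E'
from h import *
a=.1455;R=np.array([[np.cos(a),-np.sin(a)],[np.sin(a),np.cos(a)]]);C=np.array([.555,.0858])
for n,u in(('wrist',(235.3,243)),('side',(261.5,199.8))):
    d=load(n);o,r=ray(d,*u)
    ol=R.T@(o[:2]-C);rl=R.T@r[:2]
    k=(-.105-ol[1])/rl[1];p=o+k*r;l=R.T@(p[:2]-C);print(n,p,l,np.hypot(l[0],p[2]-.022),np.degrees(np.arctan2(-l[0],p[2]-.022)))
print(C+R@[0,-.105], R@[1,0])
E
```

```text
wrist [ 0.54321501 -0.02204825  0.08365708] [-0.02729708 -0.105     ] 0.0674294165800511 23.880129916685803
side [ 0.54873341 -0.02123961  0.07492127] [-0.02171975 -0.105     ] 0.05720497013787858 22.314039840236408
[ 0.57022365 -0.01809052] [0.98943354 0.14498716]
```

Request:
apply_moves([
  [-26,-25,0],
  [-26,-26,0],
  [0,0,0],
  [0,0,0],
  [0,0,0],
  [0,0,-40],
  [0,0,-40],
  [0,0,-31],
  [0,0,0],
], hand=[-1,-1,-1,-1,-1,-1,-1,-1,-1], spin=[0,0,0,0,0,0,0,0,0])

```text
clock: 46.95
tool_pos: [0.5008, -0.0283, 0.0648]
tool_rot: [-0.002, 0.652, 0.758, -0.001]
contact_force: [0.5, -0.5, 0.4]
grip_width: 0.0003
```

```bash
python3 chk.py w27 .037; python3 - <<'E'
from h import *
s=cap('side','s27')
cv2.imwrite('pics/s27a.png',cv2.resize(s['image'][130:260,190:360,::-1],None,fx=4,fy=4,interpolation=cv2.INTER_CUBIC))
E
```

```text
[ 0.5015 -0.0285  0.0661] [0.6 0.1 0. ] 0.0004 47.0
tcp px [254.7 222. ]
(np.float64(322.8), np.float64(43.7)) 589 [0.5233 0.081  0.037 ]
(np.float64(436.9), np.float64(44.1)) 606 [0.5861 0.0902 0.037 ]
  rel mm [ 21.8 109.5]
  rel mm [ 84.6 118.6]
```

View pics/w27.png

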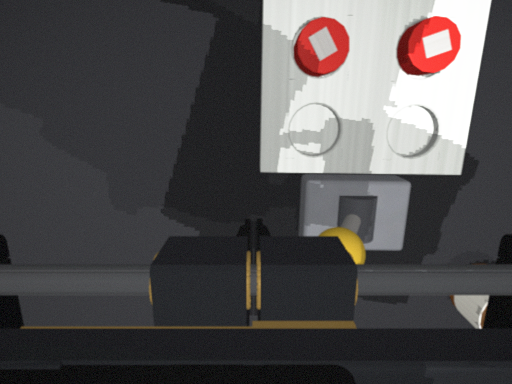

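View pics/s27a.png

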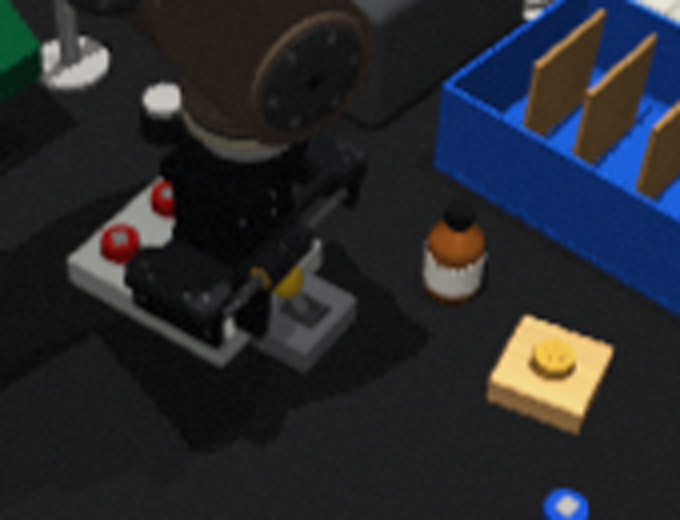

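Request:
apply_moves([
  [0,0,7],
  [10,1.5,0],
  [10,1.5,0],
  [10,1.5,0],
  [10,1.5,0],
  [10,1.5,0],
  [10,1.5,0],
  [0,0,0],
], hand=[-1,-1,-1,-1,-1,-1,-1,-1], spin=[0,0,0,0,0,0,0,0])

```text
clock: 48.05
tool_pos: [0.5622, -0.0198, 0.0733]
tool_rot: [0.0, 0.652, 0.758, 0.0]
contact_force: [1.2, -0.6, -0.8]
grip_width: 0.0004
```

```bash
python3 chk.py w28 .037
```

```text
[ 0.5617 -0.0198  0.0732] [-0.8 -0.7  0.6] 0.0006 48.1
tcp px [252.6 217.1]
(np.float64(212.5), np.float64(45.1)) 539 [0.5231 0.081  0.037 ]
(np.float64(321.6), np.float64(45.3)) 547 [0.5859 0.0903 0.037 ]
  rel mm [-38.5 100.8]
  rel mm [ 24.2 110.1]
```

View pics/w28.png

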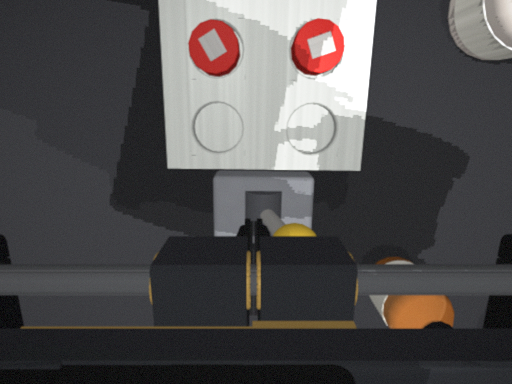

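Request:
apply_moves([
  [5,0.7,0],
  [5,0.7,0],
  [0,0,0],
  [0,0,0],
], hand=[-1,-1,-1,-1], spin=[0,0,0,0])

```text
clock: 48.6
tool_pos: [0.5715, -0.0185, 0.0735]
tool_rot: [0.0, 0.653, 0.758, 0.0]
contact_force: [0.3, 0.2, -0.2]
grip_width: 0.0008
```

Request:
apply_moves([
  [3,0.4,0],
  [0,0,0],
  [0,0,0],
], hand=[-1,-1,-1], spin=[0,0,0])

```text
clock: 48.98
tool_pos: [0.5746, -0.0181, 0.0735]
tool_rot: [0.0, 0.653, 0.758, 0.0]
contact_force: [0.5, -0.4, 0.2]
grip_width: 0.0006
```

Request:
apply_moves([
  [3,0.4,0],
  [0,0,0],
  [0,0,0],
], hand=[-1,-1,-1], spin=[0,0,0])

```text
clock: 49.35
tool_pos: [0.5776, -0.0177, 0.0735]
tool_rot: [0.0, 0.652, 0.758, 0.0]
contact_force: [-0.3, -0.1, 0.0]
grip_width: 0.0004
```

Request:
apply_moves([
  [3,0.4,0],
  [0,0,0],
  [0,0,0],
], hand=[-1,-1,-1], spin=[0,0,0])

```text
clock: 49.72
tool_pos: [0.5806, -0.0173, 0.0735]
tool_rot: [0.0, 0.653, 0.758, 0.0]
contact_force: [-0.0, 0.7, -0.7]
grip_width: 0.0002
```

Request:
apply_moves([
  [3,0.4,0],
  [0,0,0],
  [0,0,0],
], hand=[-1,-1,-1], spin=[0,0,0])

```text
clock: 50.1
tool_pos: [0.5817, -0.017, 0.0732]
tool_rot: [-0.002, 0.652, 0.758, -0.001]
contact_force: [-8.2, -3.1, 3.3]
grip_width: 0.0005
```

Request:
apply_moves([
  [1,0.1,0],
  [0,0,0],
  [-20,-3,0],
  [-20,-3,0],
  [0,0,50],
  [0,0,50],
  [0,20,20],
  [0,0,0],
  [0,0,0],
], hand=[-1,-1,-1,-1,-1,-1,-1,-1,-1], spin=[0,0,0,0,0,0,0,0,0])

```text
clock: 51.22
tool_pos: [0.5441, -0.003, 0.1926]
tool_rot: [-0.0, 0.652, 0.758, -0.0]
contact_force: [0.5, 0.2, 0.0]
grip_width: 0.0003
```

```bash
python3 chk.py w29 .037; python3 - <<'E'
from h import *
s=cap('side','s29');d=load('wrist')
cv2.imwrite('pics/w29a.png',cv2.resize(d['image'][30:270,170:400,::-1],None,fx=2.5,fy=2.5,interpolation=cv2.INTER_CUBIC))
cv2.imwrite('pics/s29a.png',cv2.resize(s['image'][90:300,90:360,::-1],None,fx=2.8,fy=2.8,interpolation=cv2.INTER_CUBIC))
E
```

```text
[ 0.5441 -0.0031  0.1923] [-0.3  0.7 -0.2] 0.0006 51.275
tcp px [253.5 179. ]
(np.float64(311.8), np.float64(90.1)) 211 [0.586  0.0903 0.037 ]
(np.float64(245.1), np.float64(90.3)) 210 [0.5235 0.0808 0.037 ]
(np.float64(314.1), np.float64(36.2)) 241 [0.5791 0.1367 0.037 ]
(np.float64(245.3), np.float64(34.9)) 241 [0.5169 0.1286 0.037 ]
  rel mm [42.  93.4]
  rel mm [-20.6  83.9]
  rel mm [ 35.1 139.8]
  rel mm [-27.2 131.7]
```

View pics/w29a.png

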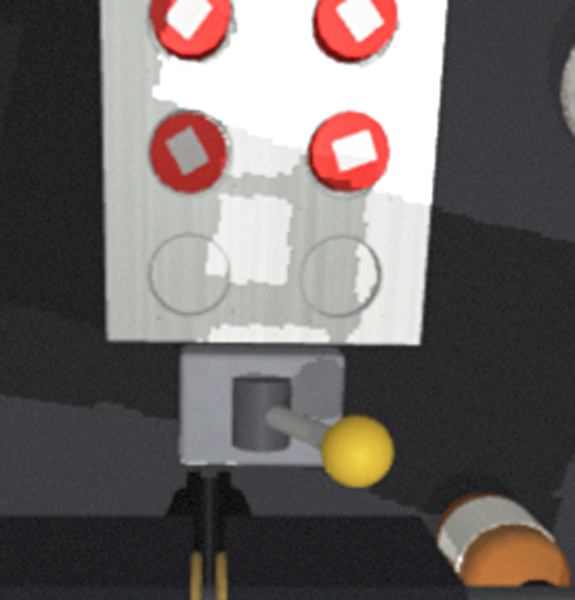

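View pics/s29a.png

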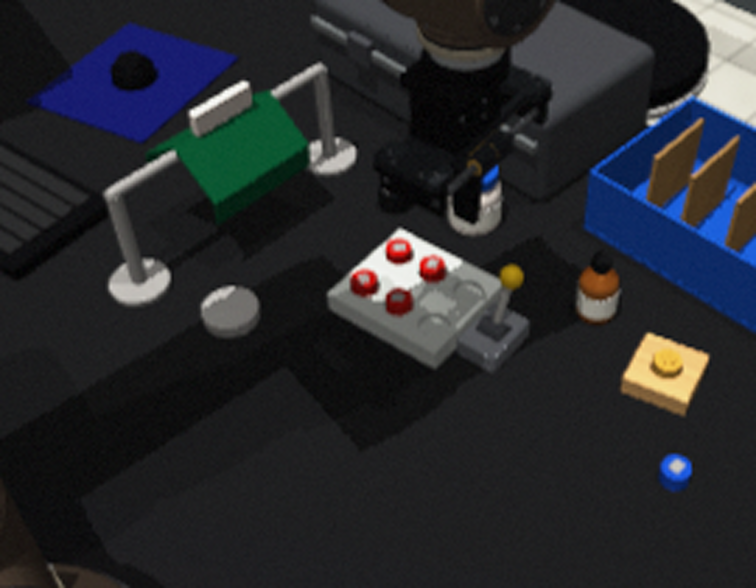

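```bash
python3 - <<'E'
from h import *
a=.1455;R=np.array([[np.cos(a),-np.sin(a)],[np.sin(a),np.cos(a)]]);C=np.array([.555,.0858])
for n,u in(('wrist',(313.2,210.8)),('side',(90+511/2.8,90+276/2.8))):
    d=load(n);o,r=ray(d,*u)
    ol=R.T@(o[:2]-C);rl=R.T@r[:2]
    k=(-.105-ol[1])/rl[1];p=o+k*r;l=R.T@(p[:2]-C);print(n,l,p[2],np.hypot(l[0],p[2]-.022),np.degrees(np.arctan2(-l[0],p[2]-.022)))
cap('top','t29')
E
```

```text
wrist [ 0.0295155 -0.105    ] 0.08383425315726589 0.06851744053283321 -25.516661410556168
side [ 0.0350467 -0.105    ] 0.07413236853720806 0.06281763477811696 -33.91151107980613
```

View pics/t29.png

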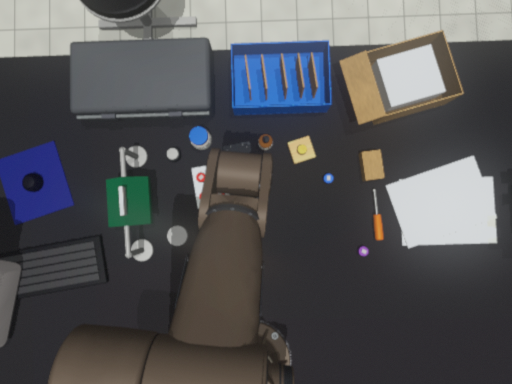

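```bash
python3 - <<'E'
from h import *
print(manip.sign_off())
E
```

```text
the job is handed in; nothing more can be done
None
```

I did the whole job in the order asked and handed it in at about 51 s of the 208 s allowed; no verdict is reported at hand-in.

- **Cover:** It hangs over the bar. The fin's centre is about 2 mm along the bar and 2 mm across it from the bar's measured middle. Lowering it pressed about 37 N at the wrist before I eased off, because it met the bar roughly 8 mm higher than I had worked out.
- **Brass reference:** It sits in the wooden nest. The tool stopped at the height I had worked out for it resting on the pocket floor, and later pictures show it standing in the pocket.
- **Specimens:** Four red specimens were present, and they are now in pockets 1, 2, 4 and 5, polished faces up. In the last wrist picture each lies within about 1 mm of its pocket centre. The release heights matched them resting on the pocket floors. One had been knocked a few centimetres aside before I picked it up, so I found it again in the images first.
- **Clamp lever:** I threw it last and pushed until it met its stop with about 8 N. My two views then gave its lean to +x as 25° and 34°; they disagree, but lie either side of the 29° I took for fully closed.
- **Other things:** In the last overall picture the blue and purple look-alikes and the other bench items it shows look unmoved. The arm ended clear of everything.

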